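Raise a bottle to fill height with the handwheel lift

ROBOT

A 6-joint arm with a two-finger parallel gripper is mounted at the origin on a cart in front of the work surface, level with it; the furniture and walls round the work are solid. World frame = base frame: x ahead of the robot, y to its left, z up, the work surface at z = 0. Lengths are in m, angles in rad, forces in N, time in s.
With the tool pointing down it reaches from about 0.375 to 0.9 m from the base axis. Payload 3.1 kg.
Tool frame: the origin (TCP) lies on the centre line of the jaws, within the pads' length; the fingertips stand 19 mm ahead of it and the grasp point (between the pads) is the TCP; z points along the fingers, y is the direction in which the jaws open and shut (so a half turn about z gives the same grasp; the last joint's range is limited). The gripper opens to 85 mm and grips with 20 to 120 N. Pads are 22 mm wide; open, the fingers measure 114 mm over their backs; the gripper's body (76 mm by 85 mm) begins 54 mm behind the grasp point. The pads swing forward as they close: fully open they stand 13 mm farther back than shut.
Start: joints at [-1.341, 0.527, 1.433, -0, 1.181, -0.178], TCP at [0.248, -0.574, 0.25] pointing down, gripper open.
Joint ranges: [-3.08, 3.08], [-0.75, 2.2], [0.22, 2.44], [-1.43, 4.57], [0, 2.65], [-2.85, 2.85]. Speed limits (rad/s): [2.79, 2.79, 3.14, 3.14, 3.14, 3.14].

INTERFACE

Orientations are given as a unit quaternion [x, y, z, w].
In Python, from station import manip, imaging, workorder gives the robot as it stands.
- The arm moves only by the shell command python3 -m creep 'ROWS' [FORCE]. ROWS is a JSON object of lists of equal length, an entry for each row: "claw": the finger opening in cm, from 0 to 8.54; "dp": the shift along the tool's x, y, z in cm, a list of three; "roll": the turn about the tool's z in rad. In form: {"claw": [claw, ...], "dp": [[dx, dy, dz], ...], "roll": [roll, ...]}. A call has 1 to 12 rows; each row is the pose to reach, as a shift and turn from the pose commanded when the call began, along the tool's axes at that moment; what a row does not reach only later rows make up. A row lasts 1/10 s, in which the tool goes at most 50 mm and 8.59 degrees, less where a joint would pass 70% of its speed; a pose out of reach is approached as far as the arm can. A call with a gripper value outside its range is refused whole. The fingers move at their own pace and stop on an object; FORCE is the grip in N (left out, the last holds). Time passes only in rows, so rows that repeat a pose let the fingers close. It gives the time, the measured TCP pose, the force and the opening at its end, in the units of the state.
- manip.sense(): the state, without advancing time (a new reading comes with each control period).
- imaging.snapshot(name): name is "scene" or "top" or "wrist"; returns a dict with "image" (400x640x3 uint8, red, green, blue), "z_map" (400x640 float32, m along the optical axis (not along the pixel's ray), 0 where there is no reading), "vfov" (degrees; the focal length in pixels is half the picture's height over the tangent of half this angle, whatever the lens; pixels are square), "cx", "cy" (the principal point, pixels), "R" (3x3) and "t" (3): a world point X has camera coordinates R X + t. Camera axes: x right, y down, z forward; pixel columns grow to the right and rows downward; lengths in m; the calibration is good to about 2 mm. A picture is of the moment at which its call begins.
- workorder.sign_off(): hands the job in, once; it reports no verdict.
The state is a dict: "t": time; "q": joint angles; "qd": joint speeds; "tau": joint torques, N m; "tcp_pos": TCP position; "tool_rot": TCP orientation; "force": force on the tool from outside, world axes, zero at the start; "ft_torque": the same for the moment, N m; "finger_gap": opening from 0.0 (shut) to 1.0 (fully open).
Only numpy, scipy, OpenCV 4.12 (cv2) and the standard library are available. Lean on these libraries where they do the work, as an engineer would, in place of code of your own. Each camera call takes 0.05 s, during which the arm holds its last target.

TASK

Stand the clear bottle upright on the black rubber pad in the middle of the lift's round tray, setting it down gently and letting go while the tray is still low. Then crank the black handwheel clockwise, in as many grips as it takes, until the red pointer is level with the orange marker on the column; leave it there with the bottle standing on the pad. Raise the tray by the handwheel only, do not press or pull on the tray itself, and leave the other things on the worktop alone.

Things in the scene. Friction and masses are not known exactly. Their poses are not given: they have to be found in the camera images.
- stand: screw lift bolted down; origin on the worktop under the column, +x away from the robot, +y left. Grey base 14 mm high, x -90..+60, y -155..+155 mm. Aluminium column 40 x 44 mm, 169 mm high, white scale in front. Tray at x -30, y -110 mm; gearbox with sloping handwheel at x -30, y +140 mm. Only a 16 mm shaft lies within 40 mm behind the wheel's centre.
- tray_top (a point): centre of the tray's upper face (black rubber pad 80 mm across on a 108 mm steel tray, 1 mm proud); the bottle's underside rests at this height. 70 to 75 mm above the worktop at the start; rises straight up 9.5 mm per rad of the handwheel (60 mm a turn).
- pointer_tip (a point): tip of the red pointer that rides up and down with the tray, in front of the column, 10 mm above tray_top
- set_marker: orange marker clipped to the column's left half, 7 mm high; origin in the middle of its height; x away from the robot, z up. It is fixed; where it is clipped differs from day to day. The pointer is level with it when the pointer tip's height is that of this origin.
- wheel_centre (a point): centre of the black disc handwheel, rim 60 mm across and 16 mm thick (8 mm either side along the axis). z = shaft axis pointing outward, sloping 35 degrees from vertical toward the stand's front left (60 degrees from -x toward +y); x, y turn with the wheel. Grip across the 60 mm rim, fingers parallel to the shaft; 25 mm is free beside the rim, 30 mm behind it.
- handwheel (a joint): turn of the handwheel, rad: 0 at the bottom stop, 6.29 at the top, growing clockwise as seen looking at the wheel from outside (about wheel_centre's -z), which raises the tray 9.5 mm per rad. Starts at 0 to 0.5; the marker lies 3.0 to 5.1 rad farther. Stiff, about 0.2 N m; stays where it is left.
- bottle: clear round drinking bottle with a whitish lid, amber below, 196 mm tall: round straight body 58 mm across up to 168 mm, closed lid 61 mm across above that; about 0.38 kg; origin at the centre of its underside, z up its axis. Stands right of the lift. Mind the bottle rack: its front bar overhangs the worktop from x = 0.61 m on, 0.42 m up, along the whole width.
- tea_tin: bystander: green and grey round tin, 74 mm across, 92 mm high; origin under its centre
- cap_black: bystander: black bottle cap, 57 mm across, 24 mm high; origin under its centre
- cap_grey: bystander: grey bottle cap, 69 mm across, 24 mm high; origin under its centre
- ball_valve: bystander: brass ball valve with a red lever, 115 x 32 x 49 mm; origin under it, near one end of its body
- tray: the lift's steel tray with its arm, slide block and pointer; origin = tray_top, axes as the stand's
Mind the look-alikes: they are no part of the job. There is more than one size of the bottle; the one meant has the size given above.

How it is judged:
On the way, in this order (a step that is already met when the one before it is completed fails the run):
1. the bottle stands upright and released on the tray's pad while the tray is still at least 20 mm below the marker (horizontal distance between bottle and tray_top below 0.015 m and z of bottle in the frame of tray_top between -0.004 and 0.004 m and angle between bottle's own z axis and vertical below 0.08 rad and contact force between the fingers and bottle below 0.1 N and z of pointer_tip in the frame of set_marker below -0.02 m), for 0.2 s.
2. the handwheel has brought the pointer level with the marker, the bottle still on the pad (horizontal distance between bottle and tray_top below 0.015 m and z of bottle in the frame of tray_top between -0.004 and 0.004 m and angle between bottle's own z axis and vertical below 0.08 rad and contact force between the fingers and bottle below 0.1 N and z of pointer_tip in the frame of set_marker between -0.0035 and 0.0035 m), for 0.2 s.
At the end, for the whole second after the job is handed in: The pointer tip is within 3.5 mm of the marker's height; the bottle stands upright (within 0.08 rad) and at rest on the tray, its centre within 15 mm of the tray's centre; the wheel is at rest; bystanders are within 30 mm of where they were (all of step 2 and linear speed of bottle below 0.02 m/s and velocity of joint handwheel between -0.05 and 0.05 rad/s and distance of each of tea_tin, cap_black, cap_grey, ball_valve from where it was at the start of the episode below 0.03 m); the robot touches nothing.
It fails at once if the bottle is tipped more than 0.4 rad (angle between bottle's own z axis and vertical above 0.4 rad).
It fails at once if the bottle is dropped or pressed on the tray with more than 80 N (contact force between bottle and tray above 80 N).
It fails at once if the robot presses or pulls on the tray with more than 8 N (contact force between any of the fingers, the arm and tray above 8 N).
It fails at once if a bystander is moved more than 30 mm (distance of any of tea_tin, cap_black, cap_grey, ball_valve from where it was at the start of the episode above 0.03 m).
It also fails if it takes over 67 s, if anything falls off the work surface, if the arm or the gripper's body presses on something with over 40 N, if the wrist force passes 120 N, or if a joint passes its speed limit or range.

## Working session

There is one attempt and no reset: what is moved stays moved. The work goes in short steps, Python scripts to look and compute and a shell command to move; the robot and the scene stay as the last step left them, time stands still between calls to the robot, and variables do not carry over. Pictures are saved under pics/ and viewed, and the job is handed in when it is done.

```bash
mkdir -p pics; ls
python3 - <<'E'
from station import manip, imaging, workorder
import cv2
s=manip.sense(); print(s)
for n in ["scene","top","wrist"]:
    d=imaging.snapshot(n); cv2.imwrite(f"pics/{n}0.png",d["image"][:,:,::-1])
    import numpy as np
    np.savez(f"{n}0.npz",**d)
    print(n,d["vfov"],d["cx"],d["cy"],d["R"].tolist(),d["t"].tolist())
E
```

```text
pics
{'t': 0.0, 'q': array([-1.34149093e+00,  5.28462658e-01,  1.43390241e+00, -3.61224449e-05,
        1.18139793e+00, -1.78502941e-01]), 'qd': array([ 9.18805248e-05, -1.73216975e-04,  1.32323538e-03,  2.91778688e-04,
       -1.23274553e-03, -3.91115590e-05]), 'tau': array([-6.96991674e-05, -4.42354739e+01, -1.78026295e+01, -1.22715810e-04,
        8.40824418e-03,  1.01403963e-06]), 'tcp_pos': array([ 0.24773441, -0.57306845,  0.2493357 ]), 'tool_rot': array([ 9.79281503e-01,  2.02500767e-01, -4.42579875e-05, -1.08439656e-03]), 'force': array([ 0.12396855,  0.3376929 , -0.02272829]), 'ft_torque': array([ 0.06240664, -0.06343925,  0.02879441]), 'finger_gap': 1.0012828460324623}
scene 53.34445562593849 321.66313122525474 201.90727937853748 [[-0.5750751444318858, -0.8178635291779593, 0.01969329574293414], [-0.5767306584859117, 0.38821632687731417, -0.7187974896368889], [0.580232992701253, -0.42472029759179103, -0.6949405319842037]] [0.29713389036687843, 0.39176058518738216, 1.333406352342699]
top 46.87449925942782 323.12888211332796 198.44710712450868 [[-0.002021534612948284, -0.9999977382592499, -0.0006609645934769051], [-0.994604077099026, 0.0020791883293010604, -0.10372274000375582], [0.10372387967967686, 0.0004477189704227808, -0.9946060307136286]] [-0.03405805557216136, 0.568727789523742, 1.510534836255358]
wrist 64.87767316417747 320.50948686384834 203.9455510598084 [[0.39548408932066986, -0.9184701254071623, -0.0022279651597998285], [-0.8677621147595173, -0.3744423941296572, 0.32677485470357515], [-0.3009671863879726, -0.12730091206665903, -0.9450995876121764]] [-0.6243524442963736, -0.04086231437003537, 0.3823672035653372]
```

View pics/scene0.png

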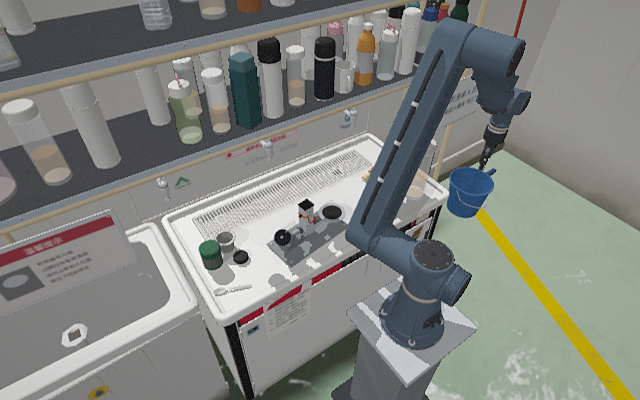

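View pics/top0.png

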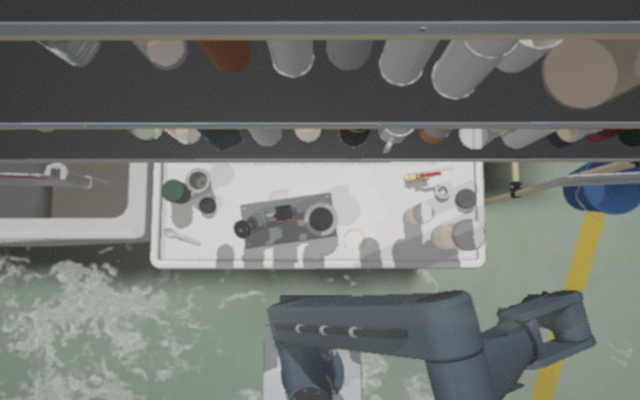

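View pics/wrist0.png

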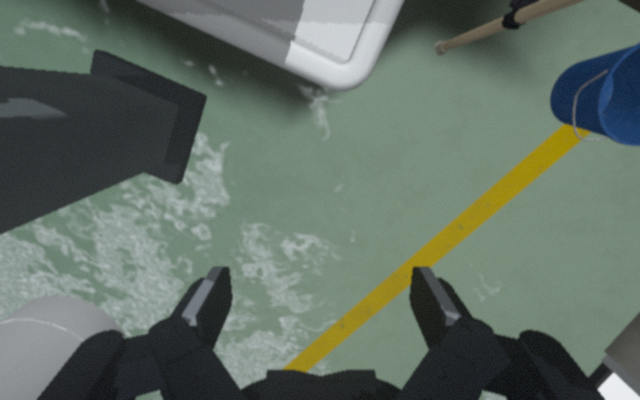

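The scene camera shows the lift near (310,225), with the arm blocking the right side of the worktop. The top view shows the lift at (290,220) and several round things on the right, at (420,213), (445,237), (470,235), (465,198) and (443,192). I'll enlarge that area.

Run:
```python
import cv2
i=cv2.imread("pics/top0.png")
cv2.imwrite("pics/top0a.png",cv2.resize(i[160:270,380:500],None,fx=5,fy=5,interpolation=cv2.INTER_CUBIC))
cv2.imwrite("pics/top0b.png",cv2.resize(i[160:270,150:350],None,fx=4,fy=4,interpolation=cv2.INTER_CUBIC))
```

```text
(no output)
```

View pics/top0a.png

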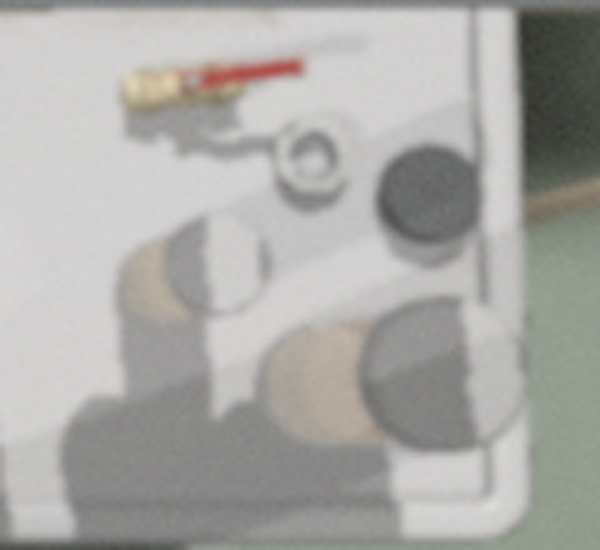

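View pics/top0b.png

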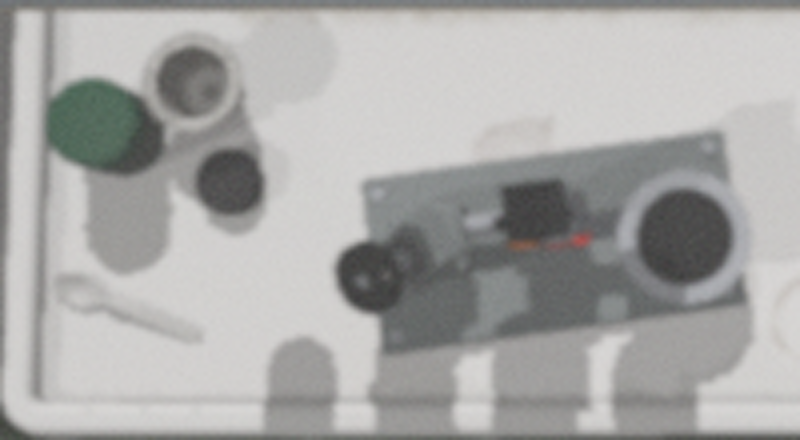

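Look-alikes for the bottle, in top-view pixels:
- the small clear bottle with its lid at (423,212)
- the large clear bottle with its lid at (468,235)
- a dark grey cap or can at (466,199)
- a ring at (443,192)

I'll check the lid sizes against the 61 mm and 196 mm in the description.

```bash
cat > h.py <<'E'
import numpy as np, cv2
def f(d): return 200/np.tan(np.radians(float(d["vfov"]))/2)
def ray(d,u,v):
    R=np.array(d["R"]);t=np.array(d["t"])
    r=R.T@np.array([(u-d["cx"])/f(d),(v-d["cy"])/f(d),1]); return -R.T@t, r
def plane(d,u,v,z):
    c,r=ray(d,u,v); return c+r*(z-c[2])/r[2]
def proj(d,X):
    p=np.array(d["R"])@np.array(X)+np.array(d["t"]); return p[0]/p[2]*f(d)+d["cx"],p[1]/p[2]*f(d)+d["cy"]
def cloud(d):
    Z=d["z_map"];v,u=np.mgrid[0:400,0:640]
    C=np.stack([(u-d["cx"])/f(d)*Z,(v-d["cy"])/f(d)*Z,Z],-1)
    P=(C-np.array(d["t"]))@np.array(d["R"]); P[Z==0]=np.nan; return P
E
python3 - <<'E'
from h import *
d=dict(np.load("top0.npz"))
P=cloud(d)
for u,v in [(423,212),(418,212),(428,212),(468,235),(475,235),(466,199),(443,192),(321,219),(333,219),(243,229),(284,213),(176,190),(207,206),(198,181),(285,200),(260,240),(350,200),(400,240)]:
    print((u,v),np.round(P[v,u],3), )
# lid circles
for name,(u0,v0,u1,v1) in dict(small=(413,202,434,223),big=(452,219,485,251)).items():
    print(name, [np.round(plane(d,*p,z),3) for z in (.196,) for p in [((u0+u1)/2,(v0+v1)/2),(u0,v0),(u1,v1)]])
E
```

```text
(423, 212) [ 0.51  -0.331  0.196]
(418, 212) [ 0.51  -0.317  0.196]
(428, 212) [ 0.51  -0.347  0.195]
(468, 235) [ 0.44  -0.435  0.286]
(475, 235) [ 0.44  -0.455  0.282]
(466, 199) [ 0.566 -0.513  0.025]
(443, 192) [ 0.593 -0.444  0.   ]
(321, 219) [ 0.497 -0.028  0.073]
(333, 219) [ 0.497 -0.067  0.076]
(243, 229) [0.464 0.215 0.12 ]
(284, 213) [0.51  0.083 0.171]
(176, 190) [0.59  0.436 0.094]
(207, 206) [0.545 0.353 0.024]
(198, 181) [0.632 0.391 0.004]
(285, 200) [0.566 0.094 0.011]
(260, 240) [0.431 0.175 0.019]
(350, 200) [ 0.567 -0.127 -0.003]
(400, 240) [ 0.43  -0.294  0.003]
small [array([ 0.509, -0.333,  0.196]), array([ 0.54 , -0.302,  0.196]), array([ 0.478, -0.363,  0.196])]
big [array([ 0.442, -0.464,  0.196]), array([ 0.489, -0.417,  0.196]), array([ 0.395, -0.511,  0.196])]
```

Run:
```python
from h import *
d=dict(np.load("top0.npz")); P=cloud(d)
w=dict(np.load("wrist0.npz")); print("wristcam",ray(w,0,0)[0])
def box(x0,x1,y0,y1,z0,z1):
    m=(P[...,0]>x0)&(P[...,0]<x1)&(P[...,1]>y0)&(P[...,1]<y1)&(P[...,2]>z0)&(P[...,2]<z1); return m
def circ(m,name):
    c,_=cv2.findContours(m.astype(np.uint8),cv2.RETR_EXTERNAL,cv2.CHAIN_APPROX_NONE); c=max(c,key=cv2.contourArea)
    z=np.median(P[m][:,2]); e=cv2.fitEllipse(c); (u,v)=e[0]; p=plane(d,u,v,z); print(name,e,z,p, "diam",np.mean(e[1])*(1.51-z)/f(d))
circ(box(.46,.56,-.38,-.28,.185,.21),"small")
circ(box(.38,.52,-.52,-.38,.27,.3),"big")
circ(box(.42,.58,-.12,.04,.06,.09),"tray")
hsv=cv2.cvtColor(d["image"],cv2.COLOR_RGB2HSV)
reg=np.zeros((400,640),bool);reg[205:235,300:345]=1
circ((hsv[...,2]<80)&reg,"pad")
b=[(240.75,205.25),(330.5,192.75),(336.25,235.75),(247,248.25)]
B=np.array([plane(d,u,v,.014)[:2] for u,v in b]); print(B)
print("rect",cv2.minAreaRect((B*1000).astype(np.float32)))
m=box(.42,.53,.15,.26,.085,.16)
print("wheel pts",m.sum(), np.median(P[m],0), P[m].min(0),P[m].max(0))
Q=P[m]; c=Q.mean(0); print("normal",np.linalg.svd(Q-c)[2][2],np.linalg.svd(Q-c)[1])
```

```text
wristcam [ 0.32654267 -0.54007396  0.37333683]
small ((423.4329528808594, 212.51303100585938), (19.618669509887695, 19.864681243896484), 78.3921890258789) 0.1960338624758208 [ 0.50873414 -0.33267833  0.19603386] diam 0.05622611003572686
big ((469.0838317871094, 234.55935668945312), (30.91684913635254, 32.04054641723633), 112.08822631835938) 0.283977815760306 [ 0.44104739 -0.43807363  0.28397782] diam 0.08365365971278496
tray ((320.1158447265625, 218.7146759033203), (31.58550453186035, 35.830421447753906), 101.84516143798828) 0.07332943842046451 [ 0.49833248 -0.02538762  0.07332944] diam 0.10496863750066587
pad ((320.4871826171875, 219.07391357421875), (19.993267059326172, 20.485506057739258), 44.098907470703125) nan [nan nan nan] diam nan
[[ 0.54782738  0.24222718]
 [ 0.58956802 -0.06014768]
 [ 0.44477442 -0.07884237]
 [ 0.40381809  0.21900554]]
rect ((496.38848876953125, 81.0579833984375), (145.98983764648438, 305.24224853515625), 7.859584331512451)
wheel pts 324 [0.4699714  0.2114691  0.11739187] [0.43589184 0.16367299 0.08503501] [0.51258133 0.24490853 0.14483533]
normal [ 0.3595829  -0.31933832  0.8767686 ] [0.41470624 0.26410942 0.24206153]
```

The small bottle is the one: its lid top is at z = 0.196 m and about 60 mm across, while the larger one stands 0.284 m tall. The start heights and the tray agree with the description. Next I go over the bottle, turned so the fingers keep away from the big bottle.

```bash
python3 -m creep '{"claw":[8.5,8.5,8.5,8.5,8.5,8.5,8.5,8.5,8.5,8.5,8.5,8.5],"dp":[[0,0,-4],[0,0,-8],[3,-1,-8],[7,-2.4,-8],[11.5,-4,-8],[16,-5.6,-8],[20.5,-7.2,-8],[25,-8.7,-8],[29,-10.1,-8],[32,-11.2,-8],[33.5,-11.7,-8],[33.5,-11.7,-8]],"roll":[0,0,-0.05,-0.12,-0.2,-0.28,-0.36,-0.44,-0.5,-0.56,-0.59,-0.59]}' 40
python3 - <<'E'
from h import *
from station import imaging,manip
d=imaging.snapshot("wrist"); cv2.imwrite("pics/w1.png",d["image"][:,:,::-1]); np.savez("w1.npz",**d)
s=manip.sense(); print(s["t"],s["tcp_pos"],s["tool_rot"],s["q"])
E
```

```text
t: 1.35
tcp_pos: [0.51, -0.3321, 0.33]
tool_rot: [0.877, 0.48, -0.0, -0.0]
force: [-1.0, -0.3, -0.1]
finger_gap: 1.0
1.4 [ 0.50892096 -0.33340519  0.33002356] [ 8.77965935e-01  4.78722758e-01 -5.74422468e-04 -8.80962621e-05] [-7.62955201e-01  4.27347019e-01  1.37683708e+00 -1.06991687e-03
  1.33792553e+00 -1.90310604e-01]
```

View pics/w1.png

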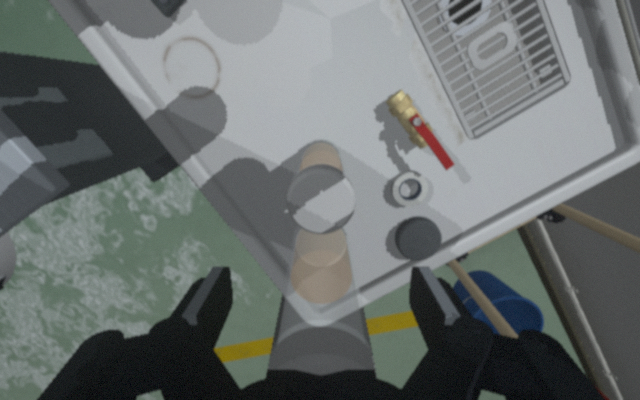

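The wrist view shows the small bottle's lid at about (321,198) and the big bottle behind it at (322,300), below the jaws. The ball valve is at (420,130), the ring at (410,188) and the grey cap at (418,238).

Run:
```python
from h import *
d=dict(np.load("w1.npz"))
print(proj(d,[.509,-.333,.196]),proj(d,[.441,-.438,.284]),ray(d,0,0)[0])
P=cloud(d); 
m=(abs(P[...,2]-.196)<.01)&(abs(P[...,0]-.509)<.06)&(abs(P[...,1]+.333)<.06)
c,_=cv2.findContours(m.astype(np.uint8),cv2.RETR_EXTERNAL,cv2.CHAIN_APPROX_NONE); e=cv2.fitEllipse(max(c,key=cv2.contourArea)); print(e,plane(d,*e[0],.196), np.nanmedian(P[m],0), P[m].max(0)-P[m].min(0))
h=cv2.HoughCircles(cv2.medianBlur(cv2.cvtColor(d["image"],cv2.COLOR_RGB2GRAY)[150:250,250:400],3),cv2.HOUGH_GRADIENT,1,40,param1=80,param2=15,minRadius=28,maxRadius=40); print(h)
```

```text
(np.float64(319.07478225704506), np.float64(200.6535752873636)) (np.float64(318.1518289158603), np.float64(401.4912483631474)) [ 0.55683241 -0.26127542  0.45387122]
((320.6985778808594, 199.33067321777344), (66.6985092163086, 68.48302459716797), 92.96257019042969) [ 0.51083088 -0.33274614  0.196     ] [ 0.51079778 -0.33275391  0.19600424] [0.06030072 0.0607323  0.01238587]
[[[70.5 46.5 32.7]]]
```

```bash
python3 -m creep '{"claw":[8.5,8.5,8.5,8.5,8.5,8.5,8.5,7,6,5.5,5.5,5.5],"dp":[[0,0.1,2],[0,0.1,5],[0,0.1,9],[0,0.1,12],[0,0.1,14],[0,0.1,15.3],[0,0.1,15.3],[0,0.1,15.3],[0,0.1,15.3],[0,0.1,15.3],[0,0.1,15.3],[0,0.1,15.3]],"roll":[0,0,0,0,0,0,0,0,0,0,0,0]}' 40
python3 - <<'E'
from h import *
from station import imaging,manip
d=imaging.snapshot("wrist"); cv2.imwrite("pics/w2.png",d["image"][:,:,::-1]); np.savez("w2.npz",**d)
s=manip.sense(); print(s["t"],s["tcp_pos"],s["force"],s["finger_gap"])
E
```

```text
t: 2.6
tcp_pos: [0.5104, -0.3346, 0.179]
tool_rot: [0.878, 0.479, 0.0, 0.001]
force: [-0.9, 0.7, 6.3]
finger_gap: 0.705
2.65 [ 0.5103969  -0.33460405  0.17903096] [-1.82471123 -0.39244305  6.28206938] 0.7036421722193685
```

View pics/w2.png

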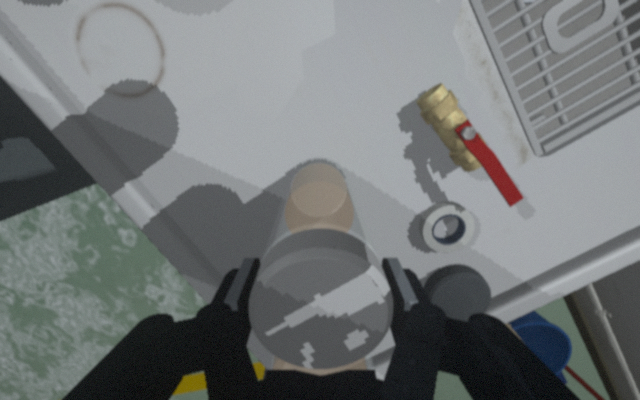

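The jaws closed on the lid at about 60 mm. Now the lift and the carry to the tray.

```bash
python3 -m creep '{"claw":[5.5,5.5,5.5,5.5,5.5,5.5,5.5,5.5],"dp":[[0,0,0],[0,0,-0.5],[0,0,-1.5],[0,0,-3.5],[0,0,-6],[0,0,-8.5],[0,0,-10],[0,0,-10]],"roll":[0,0,0,0,0,0,0,0]}' 70
python3 -m creep '{"claw":[5.5,5.5,5.5,5.5,5.5,5.5,5.5,5.5,5.5,5.5,5.5,5.5],"dp":[[0.4,-0.3,0],[1.5,-1.1,0],[3.2,-2.3,0],[5.5,-3.9,0],[8,-5.7,0],[10.5,-7.5,0],[13,-9.2,0],[15.5,-11,0],[18,-12.8,0],[20,-14.2,0],[21.5,-15.3,0],[22.5,-16,0]],"roll":[0,0,0,0,0,0,0,0,0,0,0,0]}' 70
python3 -m creep '{"claw":[5.5,5.5,5.5,5.5,5.5],"dp":[[0.8,-0.6,0],[1.6,-1.1,0],[2.1,-1.5,0],[2.4,-1.7,0],[2.4,-1.7,0]],"roll":[0,0,0,0,0]}' 70
python3 - <<'E'
from h import *
from station import imaging,manip
for n in ["wrist","scene","top"]:
    d=imaging.snapshot(n); cv2.imwrite(f"pics/{n}3.png",d["image"][:,:,::-1]); np.savez(f"{n}3.npz",**d)
    if n=="scene": cv2.imwrite("pics/scene3c.png",cv2.resize(d["image"][150:290,230:390,::-1],None,fx=5,fy=4.2))
    if n=="top": cv2.imwrite("pics/top3c.png",cv2.resize(d["image"][150:290,200:400,::-1],None,fx=4,fy=4))
s=manip.sense(); print(s["t"],s["tcp_pos"],s["force"],s["finger_gap"])
E
```

```text
t: 3.45
tcp_pos: [0.511, -0.3348, 0.2801]
tool_rot: [0.878, 0.479, 0.001, 0.003]
force: [0.5, 0.5, -3.0]
finger_gap: 0.7
t: 4.65
tcp_pos: [0.4956, -0.055, 0.2767]
tool_rot: [0.878, 0.479, -0.001, -0.001]
force: [-0.1, 0.1, -2.2]
finger_gap: 0.696
t: 5.15
tcp_pos: [0.4961, -0.0287, 0.2773]
tool_rot: [0.878, 0.479, -0.0, -0.0]
force: [-0.1, -0.2, -3.9]
finger_gap: 0.697
5.3 [ 0.49630612 -0.02930339  0.27731432] [-0.46931169 -0.60395886 -2.79264034] 0.695042515517586
```

View pics/wrist3.png

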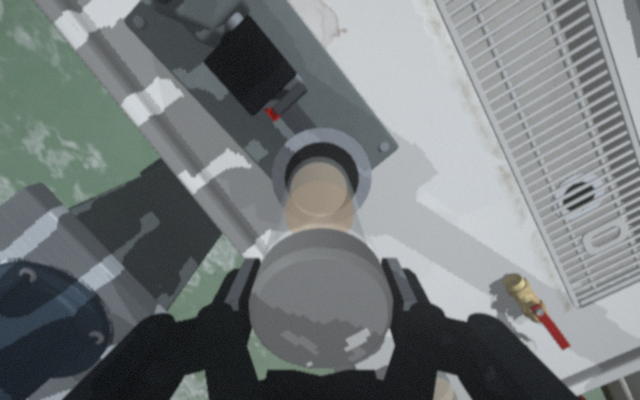

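View pics/scene3c.png

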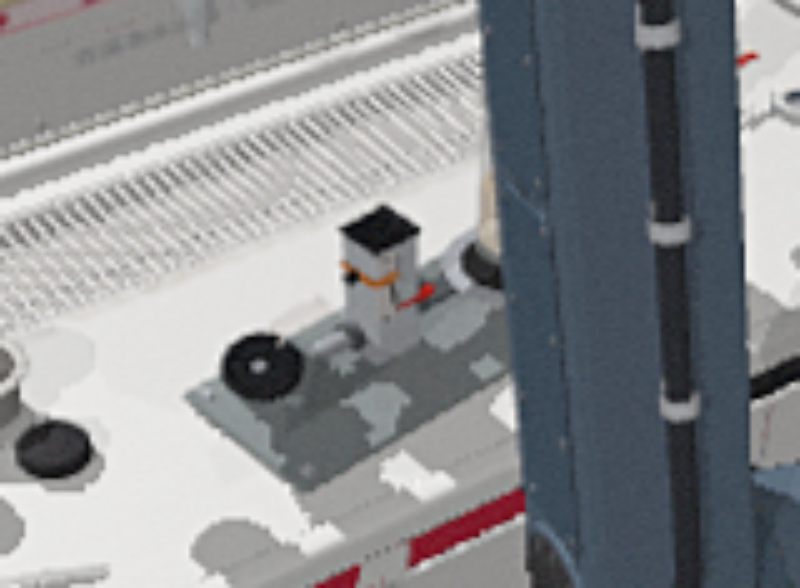

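View pics/top3c.png

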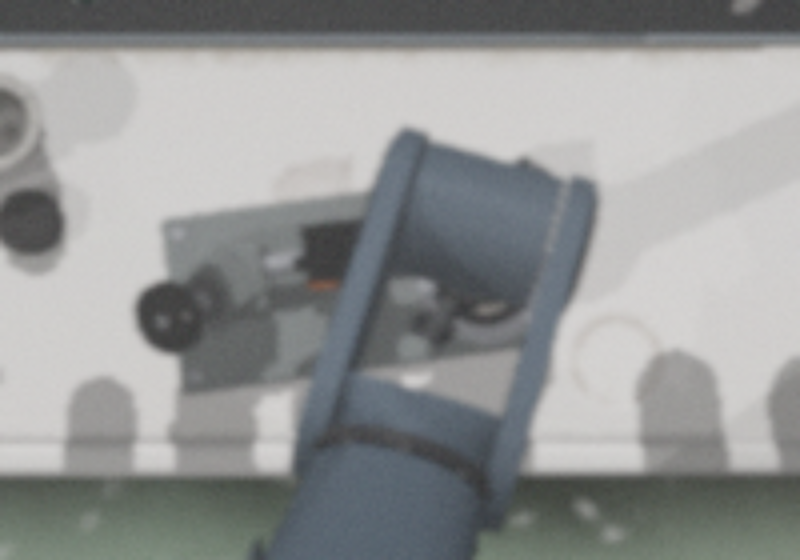

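The wrist view shows the tray ring (u 274 to 371, top at v 128) and the bottle hanging over it with its lid at (320,300). The scene crop shows the wheel, pointer and orange marker clearly. Now I measure the tray centre from this view.

Run:
```python
from h import *
d=dict(np.load("wrist3.npz")); P=cloud(d)
for z0,z1 in [(.066,.074),(.074,.08)]:
    m=(P[...,2]>z0)&(P[...,2]<z1)&(np.hypot(P[...,0]-.4975,P[...,1]+.028)<.07); print(m.sum(),P[m].mean(0) if m.any() else 0)
m=(P[...,2]>.066)&(P[...,2]<.082)&(np.hypot(P[...,0]-.4975,P[...,1]+.028)<.062)
# circle fit of outer rim: boundary farthest points by angle
Q=P[m][:,:2]; print("z med",np.median(P[m][:,2]))
from scipy.optimize import least_squares
c0=np.array([.4975,-.028]); a=np.arctan2(*(Q-c0).T[::-1]); r=np.hypot(*(Q-c0).T)
B=np.array([Q[(k:=np.where(np.digitize(a,np.linspace(-np.pi,np.pi,37))==i)[0])][np.argmax(r[k])] for i in range(1,37) if (np.digitize(a,np.linspace(-np.pi,np.pi,37))==i).sum()>5])
B=B[np.hypot(*(B-c0).T)>.045]
s=least_squares(lambda p:np.hypot(B[:,0]-p[0],B[:,1]-p[1])-.054,c0,loss="soft_l1",f_scale=.002); print(len(B),s.x,np.round(s.fun*1000,1))
print("tray proj",proj(d,[*s.x,.073]))
# bottle lid & bottom
m=(abs(P[...,2]-.296)<.012)&(np.hypot(P[...,0]-.4965,P[...,1]+.03)<.05); print("lid",np.median(P[m],0),(P[m].max(0)+P[m].min(0))/2)
for z in(.095,.098,.101): print(z,[np.round(plane(d,u,v,z),4) for u,v in[(289,190),(348,190),(318,160)]])
cv2.imwrite("pics/w3c.png",cv2.resize(d["image"][110:270,240:400,::-1],None,fx=3.7,fy=3.7,interpolation=cv2.INTER_CUBIC))
```

```text
3015 [ 0.51107257 -0.0094376   0.07258037]
909 [ 0.51145953 -0.01291573  0.07452614]
z med 0.07331224392171776
25 [ 0.49804097 -0.02856411] [-0.1 -0.2  0.1 -0.2 -0.3 -0.2 -0.4 -0.5 -0.7 -0.9 -0.7 -0.8 -0.9  8.2
  8.4  8.1 -0.8 -1.  -0.8 -0.7 -0.6 -1.2 -0.7  0.1 -0.2]
tray proj (np.float64(321.0290588445515), np.float64(177.70307631509502))
lid [ 0.49998263 -0.02473957  0.29430681] [ 0.50092078 -0.02768855  0.2959996 ]
0.095 [array([ 0.4668, -0.017 ,  0.095 ]), array([ 0.5171, -0.0495,  0.095 ]), array([ 0.5083, -0.0072,  0.095 ])]
0.098 [array([ 0.4676, -0.0164,  0.098 ]), array([ 0.5173, -0.0486,  0.098 ]), array([ 0.5086, -0.0067,  0.098 ])]
0.101 [array([ 0.4683, -0.0158,  0.101 ]), array([ 0.5176, -0.0477,  0.101 ]), array([ 0.509 , -0.0062,  0.101 ])]
```

View pics/w3c.png

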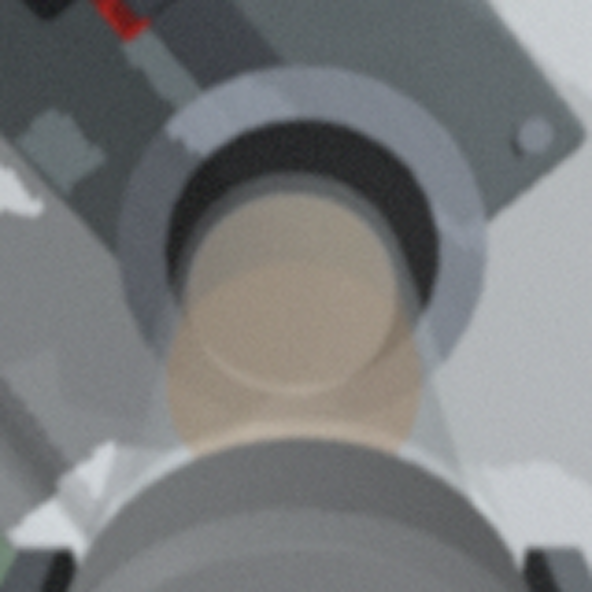

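```bash
python3 -m creep '{"claw":[5.5,5.5,5.5,5.5,5.5,5.5,5.5,5.5],"dp":[[0.1,0.1,0],[0.1,0.1,0.5],[0.1,0.1,1],[0.1,0.1,1.5],[0.1,0.1,1.9],[0.1,0.1,2.1],[0.1,0.1,2.2],[0.1,0.1,2.2]],"roll":[0,0,0,0,0,0,0,0]}' 40
python3 -m creep '{"claw":[5.5,5.5,5.5],"dp":[[0,0,0.1],[0,0,0.2],[0,0,0.2]],"roll":[0,0,0]}' 40
```

```text
t: 6.1
tcp_pos: [0.4975, -0.0285, 0.2552]
tool_rot: [0.878, 0.478, -0.0, -0.0]
force: [0.6, -0.0, -3.1]
finger_gap: 0.699
t: 6.4
tcp_pos: [0.4975, -0.0285, 0.2533]
tool_rot: [0.878, 0.478, -0.0, -0.0]
force: [-0.0, 0.2, -3.2]
finger_gap: 0.7
```

```bash
python3 -m creep '{"claw":[5.5,5.5],"dp":[[0,0,0.1],[0,0,0.1]],"roll":[0,0]}' 40
python3 -m creep '{"claw":[5.5,5.5],"dp":[[0,0,0.1],[0,0,0.1]],"roll":[0,0]}' 40
```

```text
t: 6.6
tcp_pos: [0.4976, -0.0284, 0.2532]
tool_rot: [0.878, 0.478, 0.0, 0.0]
force: [-1.8, 1.2, 3.6]
finger_gap: 0.698
t: 6.8
tcp_pos: [0.4977, -0.0283, 0.2531]
tool_rot: [0.878, 0.478, 0.001, 0.0]
force: [-3.0, 1.4, 10.1]
finger_gap: 0.7
```

It's touching down at about 10 N. Now I release and then rise.

```bash
python3 -m creep '{"claw":[6.4,7.2,8,8.5,8.5,8.5],"dp":[[0,0,0],[0,0,0],[0,0,0],[0,0,0],[0,0,0],[0,0,0]],"roll":[0,0,0,0,0,0]}' 40
python3 -m creep '{"claw":[8.5,8.5,8.5,8.5,8.5,8.5],"dp":[[0,0,-0.5],[0,0,-1.5],[0,0,-3],[0,0,-5],[0,0,-7],[0,0,-7]],"roll":[0,0,0,0,0,0]}' 40
python3 - <<'E'
from h import *
from station import imaging,manip
d=imaging.snapshot("wrist"); cv2.imwrite("pics/w4.png",d["image"][:,:,::-1]); np.savez("w4.npz",**d)
P=cloud(d)
m=(abs(P[...,2]-.269)<.006)&(np.hypot(P[...,0]-.498,P[...,1]+.0286)<.05); print("lid",np.median(P[m],0),(P[m].max(0)+P[m].min(0))/2,P[m].max(0)-P[m].min(0))
s=manip.sense(); print(s["t"],s["tcp_pos"],s["force"],s["finger_gap"],s["q"])
E
```

```text
t: 7.4
tcp_pos: [0.4976, -0.0285, 0.2512]
tool_rot: [0.878, 0.478, -0.0, -0.0]
force: [0.6, 0.4, 0.8]
finger_gap: 0.994
t: 8.0
tcp_pos: [0.4994, -0.029, 0.3248]
tool_rot: [0.878, 0.479, 0.003, 0.003]
force: [0.6, 0.5, -0.1]
finger_gap: 0.997
lid [ 0.49856259 -0.02528341  0.26999276] [ 0.49673942 -0.02802557  0.26756083] [0.06070666 0.06083037 0.00906325]
8.05 [ 0.49842176 -0.02873746  0.32311359] [ 0.17914647 -0.52188583 -0.03365054] 0.9936064080390217 [-2.81803492e-01  2.68272637e-01  1.64906428e+00  5.40772564e-06
  1.21981484e+00  2.91119462e-01]
```

View pics/w4.png

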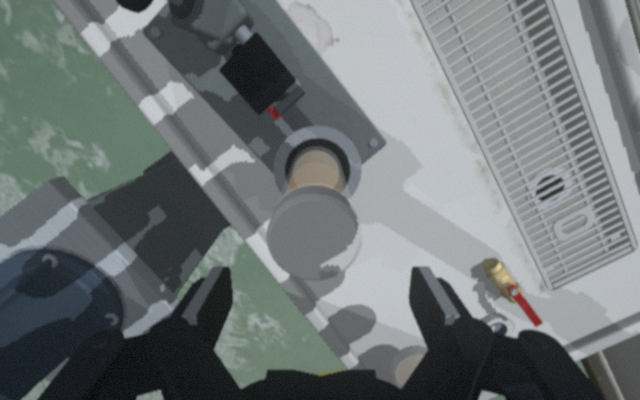

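The bottle stands upright on the pad: its lid centre is within about 2 mm of the tray centre and the lid top is at 0.27 m. Now over to the wheel.

```bash
python3 -m creep '{"claw":[8.5,8.5,8.5,8.5,8.5,8.5,8.5,8.5,8.5,8.5,8.5,8.5],"dp":[[1,-0.9,0],[3,-2.6,0],[5.5,-4.8,0],[8,-7,0],[10.5,-9.1,0],[13,-11.3,0],[15.5,-13.4,0],[17.5,-15.2,0],[18.6,-16.2,0.5],[18.6,-16.2,2],[18.6,-16.2,3],[18.6,-16.2,3]],"roll":[-0.05,-0.15,-0.28,-0.42,-0.56,-0.7,-0.84,-0.98,-1.1,-1.2,-1.23,-1.23]}' 40
python3 - <<'E'
from h import *
from station import imaging,manip
for n in ["wrist","scene","top"]:
    d=imaging.snapshot(n); cv2.imwrite(f"pics/{n}5.png",d["image"][:,:,::-1]); np.savez(f"{n}5.npz",**d)
    if n=="scene": cv2.imwrite("pics/scene5c.png",cv2.resize(d["image"][150:290,230:390,::-1],None,fx=5,fy=4.2))
s=manip.sense(); print(s["t"],s["tcp_pos"],s["tool_rot"],s["q"])
E
```

```text
t: 9.25
tcp_pos: [0.4598, 0.2161, 0.2888]
tool_rot: [0.44, 0.898, -0.002, -0.003]
force: [-0.3, 0.4, 0.3]
finger_gap: 0.997
9.4 [0.46190843 0.21589898 0.29113578] [ 4.41064257e-01  8.97475446e-01 -1.49616658e-04 -3.50350810e-04] [ 2.17662650e-01  3.21973805e-01  1.66639945e+00  2.22936621e-04
  1.15395355e+00 -4.39655618e-01]
```

View pics/wrist5.png

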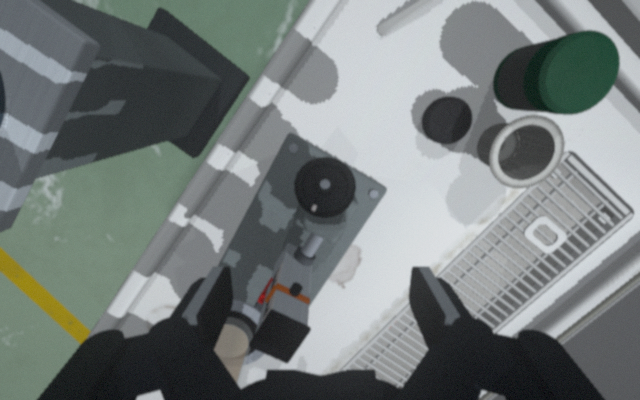

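View pics/scene5c.png

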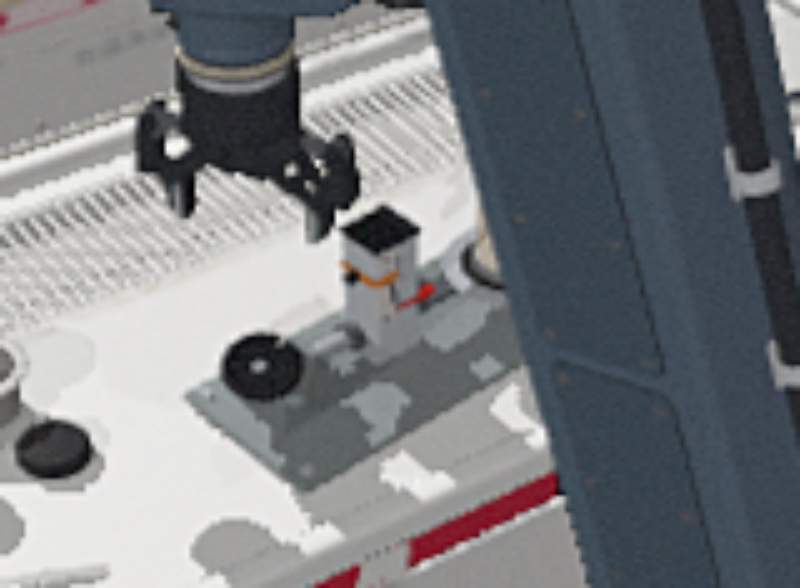

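The wrist view shows the handwheel almost face on at (325,187), with its white index dot at (314,207). The orange marker is at (290,293) and the red pointer at (265,297). The scene crop confirms the jaws are clear of the lift.

Run:
```python
from h import *
d=dict(np.load("wrist5.npz")); P=cloud(d); I=d["image"]
reg=np.zeros((400,640),np.uint8); cv2.circle(reg,(325,187),27,1,-1)
m=(reg>0)&np.isfinite(P[...,2]); Q=P[m]
for _ in range(5):
    c=np.median(Q,0) if _==0 else Q.mean(0); n=np.linalg.svd(Q-c)[2][2]; n*=np.sign(n[2]); r=(Q-c)@n; Q=Q[abs(r)<max(.002,2*r.std())]
print("normal",n,"expected (-.352,.453,.819)",len(Q),r.std())
g=cv2.cvtColor(I,cv2.COLOR_RGB2GRAY)
# black rim mask: points near plane
pr=(P-c)@n
mm=((abs(pr)<.005)&(np.linalg.norm(P-c,axis=-1)<.05)).astype(np.uint8)
cn,_=cv2.findContours(mm,cv2.RETR_EXTERNAL,cv2.CHAIN_APPROX_NONE); e=cv2.fitEllipse(max(cn,key=cv2.contourArea)); print(e)
o,rr=ray(d,*e[0]); X=o+rr*((c-o)@n)/(rr@n); print("face centre",X,"wheel centre",X-.008*n)
B=P[(mm>0)]; print("extent",np.linalg.norm(B-X,axis=1).max())
a=np.array([-.352,.453,.819]);print("alt",X-.008*a)
# dot
sub=g.copy(); 
for (u,v) in [(314,207),(325,185)]:
    print(u,v,g[v-3:v+4,u-3:u+4].max(), np.round(P[v,u],4))
hsv=cv2.cvtColor(I,cv2.COLOR_RGB2HSV)
for name,k in dict(red=((hsv[...,0]<6)|(hsv[...,0]>174)),orange=(hsv[...,0]>8)&(hsv[...,0]<20)).items():
    k=k&(hsv[...,1]>150)&(hsv[...,2]>100)
    k[:,:220]=0;k[:260]=0;k[:,340:]=0;k[330:]=0
    v,u=np.nonzero(k); print(name,len(u),u.min(),u.max(),v.min(),v.max()); print(np.round(np.percentile(P[k][:,2],[5,25,50,75,95]),4),np.nanmean(P[k],0))
cv2.imwrite("pics/w5c.png",cv2.resize(I[260:340,220:340,::-1],None,fx=6,fy=6,interpolation=cv2.INTER_CUBIC))
```

```text
normal [-0.37518711  0.47485515  0.79608242] expected (-.352,.453,.819) 2279 0.00261031313944213
((324.5483093261719, 185.7589111328125), (58.28841781616211, 60.81003189086914), 90.98831176757812)
face centre [0.46187705 0.21945295 0.11980104] wheel centre [0.46487855 0.21565411 0.11343238]
extent 0.03117912976782512
alt [0.46469305 0.21582895 0.11324904]
314 207 136 [0.4638 0.2008 0.1363]
325 185 113 [0.4616 0.2205 0.1205]
red 35 258 264 294 302
[0.0864 0.0872 0.0879 0.0883 0.0892] [0.49360086 0.05379555 0.08785162]
orange 132 266 308 285 301
[0.1294 0.1307 0.1315 0.1319 0.1323] [0.49805013 0.10444468 0.13122037]
```

View pics/w5c.png

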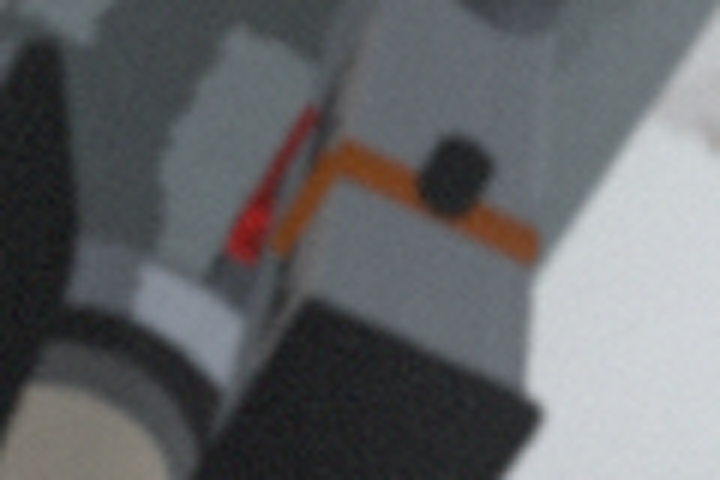

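Run:
```python
from h import *
P=np.concatenate([cloud(dict(np.load(n)))[100:400].reshape(-1,3) for n in("wrist5.npz","wrist3.npz","top0.npz","scene5.npz")])
c=np.array([.4648,.2158,.1133]); a=np.array([-.352,.453,.819])
Q=P[np.isfinite(P[:,0])]-c; Q=Q[(np.hypot(Q[:,0],Q[:,1])<.12)]
ax=Q@a; rad=np.linalg.norm(Q-np.outer(ax,a),axis=1)
Q=Q[~((rad<.034)&(ax>-.012))]
Q=Q[Q[:,2]<.06]
for deg in range(-20,111,10):
  o=[]
  for s in(1,-1):
    y=s*np.array([np.cos(np.radians(deg)),np.sin(np.radians(deg))]); x=np.array([-y[1],y[0]])
    k=(abs(Q[:,:2]@x)<.013); p=Q[:,:2]@y
    o+= [ (np.sort(Q[k&(p>.029)&(p<.046)][:,2])[-3:-2]*1000).round(), (np.sort(Q[k&(p>.040)&(p<.059)][:,2])[-3:-2]*1000).round()]
  print(deg,"closed+,open+,closed-,open- max height rel centre mm",o)
```

```text
-20 closed+,open+,closed-,open- max height rel centre mm [array([-26.]), array([-24.]), array([-94.]), array([-96.])]
-10 closed+,open+,closed-,open- max height rel centre mm [array([-27.]), array([-27.]), array([-93.]), array([-93.])]
0 closed+,open+,closed-,open- max height rel centre mm [array([-34.]), array([-44.]), array([-93.]), array([-93.])]
10 closed+,open+,closed-,open- max height rel centre mm [array([-44.]), array([-53.]), array([-93.]), array([-93.])]
20 closed+,open+,closed-,open- max height rel centre mm [array([-95.]), array([-93.]), array([-93.]), array([-92.])]
30 closed+,open+,closed-,open- max height rel centre mm [array([-96.]), array([-94.]), array([-93.]), array([-93.])]
40 closed+,open+,closed-,open- max height rel centre mm [array([-98.]), array([-99.]), array([-93.]), array([-93.])]
50 closed+,open+,closed-,open- max height rel centre mm [array([-99.]), array([-107.]), array([-93.]), array([-93.])]
60 closed+,open+,closed-,open- max height rel centre mm [array([-102.]), array([-107.]), array([-41.]), array([-92.])]
70 closed+,open+,closed-,open- max height rel centre mm [array([-109.]), array([-108.]), array([-37.]), array([-92.])]
80 closed+,open+,closed-,open- max height rel centre mm [array([-107.]), array([-108.]), array([-28.]), array([-30.])]
90 closed+,open+,closed-,open- max height rel centre mm [array([-107.]), array([-108.]), array([-22.]), array([-24.])]
100 closed+,open+,closed-,open- max height rel centre mm [array([-107.]), array([-108.]), array([-22.]), array([-22.])]
110 closed+,open+,closed-,open- max height rel centre mm [array([-107.]), array([-107.]), array([-22.]), array([-22.])]
```

Fingers with the tips about 19 mm below wheel centre clear the gearbox at every jaw angle I need. I descend with the jaws turned 46° counter-clockwise.

```bash
python3 -m creep '{"claw":[8.5,8.5,8.5,8.5,8.5,8.5,8.5,8.5],"dp":[[-0.2,0.2,1],[-0.2,0.2,3],[-0.2,0.2,5],[-0.2,0.2,8],[-0.2,0.2,11],[-0.2,0.2,13],[-0.2,0.2,13],[-0.2,0.2,13]],"roll":[-0.1,-0.25,-0.4,-0.55,-0.7,-0.8,-0.8,-0.8]}' 40
python3 -m creep '{"claw":[8.5,8.5,8.5,8.5,8.5],"dp":[[0,0,1.5],[0,0,3],[0,0,4],[0,0,4.5],[0,0,4.5]],"roll":[0,0,0,0,0]}' 40
python3 - <<'E'
from h import *
from station import imaging,manip
d=imaging.snapshot("wrist"); cv2.imwrite("pics/w6.png",d["image"][:,:,::-1]); np.savez("w6.npz",**d)
d=imaging.snapshot("scene");cv2.imwrite("pics/scene6c.png",cv2.resize(d["image"][150:290,230:390,::-1],None,fx=5,fy=4.2))
s=manip.sense(); print(s["t"],s["tcp_pos"],s["tool_rot"],s["q"][5],s["force"])
E
```

```text
t: 10.2
tcp_pos: [0.4656, 0.2153, 0.1618]
tool_rot: [0.058, 0.998, 0.0, 0.0]
force: [-0.0, 0.1, 0.1]
finger_gap: 0.995
t: 10.7
tcp_pos: [0.4653, 0.2153, 0.1165]
tool_rot: [0.057, 0.998, 0.0, 0.0]
force: [-1.2, 0.4, -1.0]
finger_gap: 0.993
10.8 [0.46553345 0.2153565  0.11690956] [5.70405955e-02 9.98371680e-01 1.63313573e-04 5.76052549e-04] -1.241505823612534 [-0.51723949  0.09982297  0.57286868]
```

View pics/w6.png

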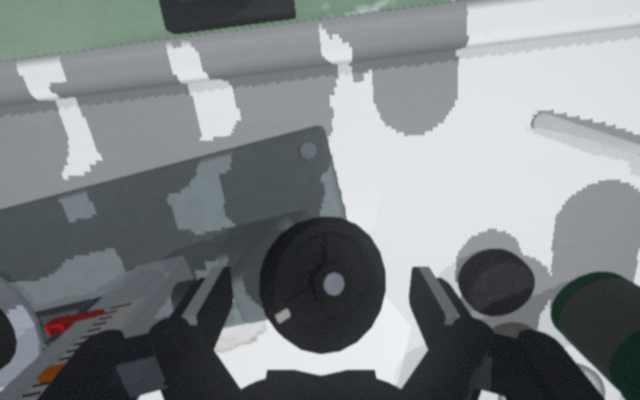

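View pics/scene6c.png

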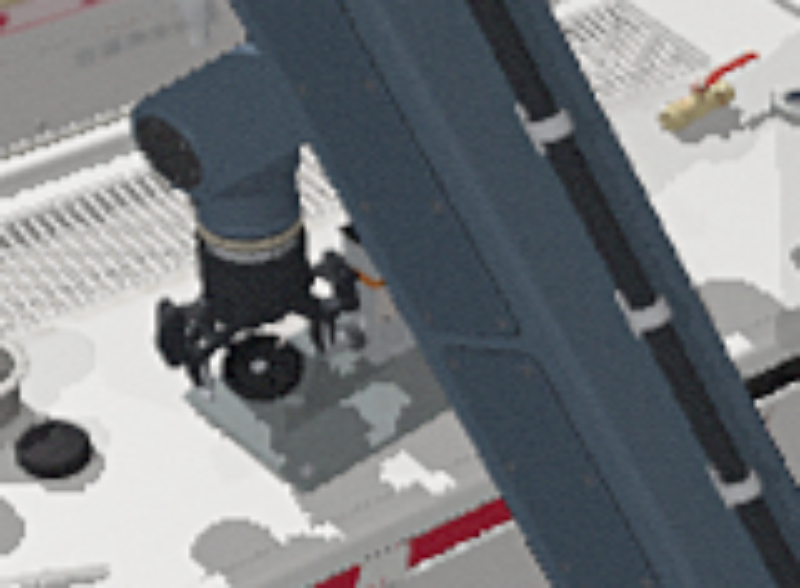

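The wheel sits centred between the open fingers at u ≈ 323, with its index mark at (282,316). I close on it and turn a first part.

```bash
python3 -m creep '{"claw":[7,6,5.5,5.5,5.5,5.5],"dp":[[0,0,0],[0,0,0],[0,0,0],[0,0,0],[0,0,0],[0,0,0]],"roll":[0,0,0,0,0,0]}' 50
python3 -m creep '{"claw":[5.5,5.5,5.5,5.5,5.5,5.5],"dp":[[0,0,0],[0,0,0],[0,0,0],[0,0,0],[0,0,0],[0,0,0]],"roll":[0.1,0.22,0.34,0.46,0.58,0.6]}' 50
python3 - <<'E'
from h import *
from station import imaging,manip
d=imaging.snapshot("wrist"); cv2.imwrite("pics/w7.png",d["image"][:,:,::-1]); np.savez("w7.npz",**d)
s=manip.sense(); print(s["t"],s["tcp_pos"],s["tool_rot"],s["q"][5],s["force"],s["ft_torque"])
E
```

```text
t: 11.4
tcp_pos: [0.4661, 0.2173, 0.1181]
tool_rot: [0.058, 0.998, 0.002, 0.002]
force: [-2.5, 5.5, 9.8]
finger_gap: 0.662
t: 12.0
tcp_pos: [0.4715, 0.2103, 0.1146]
tool_rot: [0.346, 0.938, -0.002, 0.007]
force: [13.8, -22.9, -25.0]
finger_gap: 0.662
12.05 [0.47147512 0.21028701 0.11456918] [ 0.34542189  0.93841785 -0.00204239  0.00717485] -0.6436501726087703 [ 14.348368   -23.24173531 -24.81942465] [-2.73295694 -3.11354019  0.97940137]
```

View pics/w7.png

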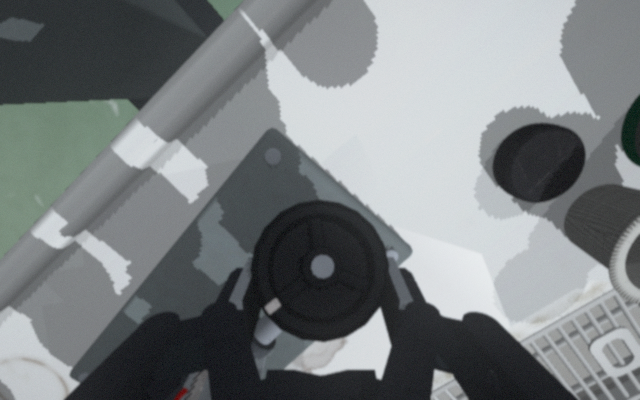

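The index mark kept its place relative to the jaws, so the wheel is turning with the grip, but some side force builds up because the wheel is tilted. I lower the grip force and turn on.

```bash
python3 -m creep '{"claw":[5.5,5.5,5.5,5.5,5.5,5.5,5.5,5.5,5.5,5.5],"dp":[[0,0,0],[0,0,0],[0,0,0],[0,0,0],[0,0,0],[0,0,0],[0,0,0],[0,0,0],[0,0,0],[0,0,0]],"roll":[0,0.1,0.22,0.34,0.46,0.58,0.7,0.82,0.94,1.0]}' 22
python3 - <<'E'
from h import *
from station import imaging,manip
d=imaging.snapshot("wrist"); cv2.imwrite("pics/w8.png",d["image"][:,:,::-1]); np.savez("w8.npz",**d)
d=imaging.snapshot("scene"); cv2.imwrite("pics/scene8c.png",cv2.resize(d["image"][150:290,230:390,::-1],None,fx=5,fy=4.2))
s=manip.sense(); print(s["t"],s["tcp_pos"],s["tool_rot"],s["q"][5],s["force"],s["ft_torque"])
E
```

```text
t: 13.05
tcp_pos: [0.4622, 0.2161, 0.1194]
tool_rot: [0.757, 0.654, -0.001, -0.002]
force: [-10.9, 4.2, 25.4]
finger_gap: 0.668
13.15 [0.46221391 0.21613682 0.1193854 ] [ 0.75610388  0.65444888 -0.00100901 -0.00160201] 0.3588905597664959 [-10.80922459   1.99832784  25.86805232] [0.57522776 1.42125526 0.02933714]
```

View pics/w8.png

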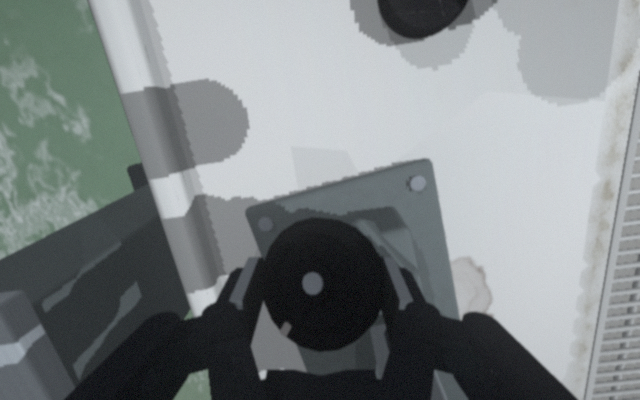

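View pics/scene8c.png

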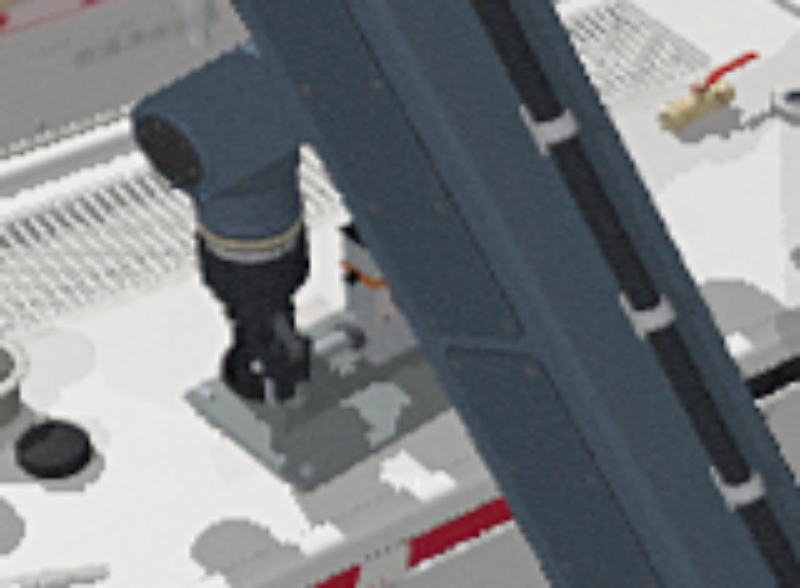

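The index mark moved from (−52,33) to (−26,43) relative to the hub, so there was some slip but most of the turn went through. I open and rotate back around the wheel.

```bash
python3 -m creep '{"claw":[6.5,7.5,8.5,8.5,8.5,8.5,8.5,8.5,8.5,8.5,8.5,8.5],"dp":[[0,0,0],[0,0,0],[0,0,0],[0,0,0],[0,0,0],[0,0,0],[0,0,0],[0,0,0],[0,0,0],[0,0,0],[0,0,0],[0,0,0]],"roll":[0,0,0,-0.1,-0.24,-0.39,-0.54,-0.69,-0.84,-0.99,-1.14,-1.29]}' 22
python3 -m creep '{"claw":[8.5,8.5,8.5,8.5,8.5,8.5],"dp":[[0,0,0],[0,0,0],[0,0,0],[0,0,0],[0,0,0],[0,0,0]],"roll":[-0.15,-0.3,-0.45,-0.56,-0.56,-0.56]}' 22
python3 - <<'E'
from h import *
from station import imaging,manip
d=imaging.snapshot("wrist"); cv2.imwrite("pics/w9.png",d["image"][:,:,::-1]); np.savez("w9.npz",**d)
s=manip.sense(); print(s["t"],s["tcp_pos"],s["tool_rot"],s["q"][5],s["force"],s["ft_torque"],s["finger_gap"])
E
```

```text
t: 14.35
tcp_pos: [0.4653, 0.2151, 0.1158]
tool_rot: [0.207, 0.978, -0.0, -0.0]
force: [0.5, 0.0, -0.5]
finger_gap: 0.994
t: 14.95
tcp_pos: [0.4652, 0.2151, 0.116]
tool_rot: [-0.067, 0.998, -0.0, -0.0]
force: [0.0, -0.0, 0.0]
finger_gap: 0.997
15.0 [0.46514102 0.21516094 0.11606437] [-6.69871847e-02  9.97753826e-01 -3.64644001e-05 -1.34911127e-04] -1.4898753835137293 [0.42388902 0.77945017 0.02096386] [ 0.0294635   0.00153396 -0.00146853] 0.9980155332446177
```

View pics/w9.png

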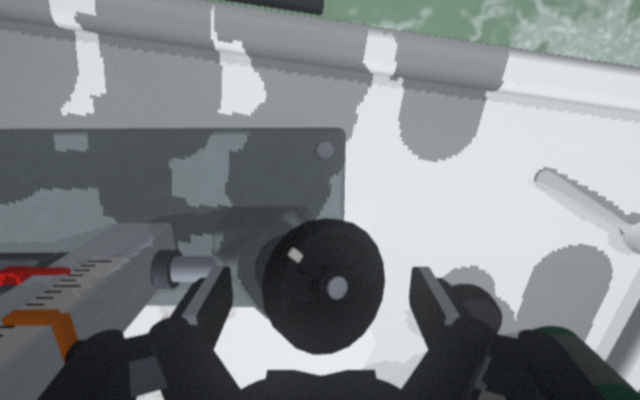

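```bash
cat >> h.py <<'E'
A=np.array([-.352,.453,.819]); A/=np.linalg.norm(A); WC=np.array([.4648,.2158,.1133]); FC=WC+.008*A
H=np.cross([0,0,1.],A); H/=np.linalg.norm(H); K=np.cross(A,H)
def wang(d,ui,vi,uh=None,vh=None):
    def on(u,v):
        o,r=ray(d,u,v); return o+r*((FC-o)@A)/(r@A)
    q=on(ui,vi)-(FC if uh is None else on(uh,vh)); return -np.degrees(np.arctan2(q@K,q@H)),np.linalg.norm(q)
E
python3 - <<'E'
from h import *
for n,p in dict(wrist5=(314,207,325,185),w6=(282,316,334,283),w7=(273,306,321,266),w8=(287,326,313,283),w9=(295,255,338,288)).items():
    d=dict(np.load(n+".npz")); print(n,wang(d,*p),wang(d,*p[:2]), proj(d,FC))
E
```

```text
wrist5 (np.float64(-64.60160051063626), np.float64(0.024419957082096832)) (np.float64(-64.49886780278815), np.float64(0.02346520705108146)) (np.float64(324.61756670865293), np.float64(185.8613221741171))
w6 (np.float64(-66.51298502640176), np.float64(0.026879427691170295)) (np.float64(-68.21564763269143), np.float64(0.024546527030934635)) (np.float64(329.12988551429174), np.float64(284.20541931373293))
w7 (np.float64(-48.898097142179935), np.float64(0.025600902828634954)) (np.float64(-46.91833921305353), np.float64(0.02489949419952585)) (np.float64(320.9811834695594), np.float64(268.65734011638386))
w8 (np.float64(-16.092082899234338), np.float64(0.024420639931209943)) (np.float64(-12.374636006208606), np.float64(0.02523524958204585)) (np.float64(316.5230496445639), np.float64(283.8132040904922))
w9 (np.float64(-16.81310535486165), np.float64(0.026889117071850224)) (np.float64(-13.693671951977318), np.float64(0.023895645119406343)) (np.float64(331.95833169568755), np.float64(287.0688783478491))
```

The wheel has turned about 52° (0.9 rad) so far, at about 57% efficiency. I grip again for a longer sweep.

```bash
python3 -m creep '{"claw":[7,6,5.4,5,5,5,5,5,5,5],"dp":[[0,0,0],[0,0,0],[0,0,0],[0,0,0],[0,0,0],[0,0,0],[0,0,0],[0,0,0],[0,0,0],[0,0,0]],"roll":[0,0,0,0,0,0.12,0.26,0.4,0.54,0.68]}' 40
python3 -m creep '{"claw":[5,5,5,5,5,5,5,5,5,5,5],"dp":[[0,0,0],[0,0,0],[0,0,0],[0,0,0],[0,0,0],[0,0,0],[0,0,0],[0,0,0],[0,0,0],[0,0,0],[0,0,0]],"roll":[0.14,0.28,0.42,0.56,0.7,0.84,0.98,1.12,1.26,1.4,1.45]}' 40
python3 -m creep '{"claw":[6.5,7.5,8.5,8.5,8.5,8.5,8.5,8.5,8.5,8.5,8.5,8.5],"dp":[[0,0,0],[0,0,0],[0,0,0],[0,0,0],[0,0,0],[0,0,0],[0,0,0],[0,0,0],[0,0,0],[0,0,0],[0,0,0],[0,0,0]],"roll":[0,0,0,-0.1,-0.24,-0.39,-0.54,-0.69,-0.84,-0.99,-1.14,-1.29]}' 40
python3 -m creep '{"claw":[8.5,8.5,8.5,8.5,8.5,8.5,8.5,8.5],"dp":[[0,0,0],[0,0,0],[0,0,0],[0,0,0],[0,0,0],[0,0,0],[0,0,0],[0,0,0]],"roll":[-0.15,-0.3,-0.45,-0.6,-0.75,-0.82,-0.82,-0.82]}' 40
python3 - <<'E'
from h import *
from station import imaging,manip
d=imaging.snapshot("wrist"); cv2.imwrite("pics/w10.png",d["image"][:,:,::-1]); np.savez("w10.npz",**d)
s=manip.sense(); print(s["t"],s["tcp_pos"],s["tool_rot"],s["q"][5],proj(d,FC))
E
```

```text
t: 16.0
tcp_pos: [0.4716, 0.2126, 0.1145]
tool_rot: [0.266, 0.964, -0.001, 0.008]
force: [14.7, -20.2, -29.0]
finger_gap: 0.651
t: 17.1
tcp_pos: [0.4602, 0.2134, 0.1168]
tool_rot: [0.841, 0.542, -0.005, -0.001]
force: [-7.8, -3.3, 14.6]
finger_gap: 0.644
t: 18.3
tcp_pos: [0.4656, 0.2155, 0.1161]
tool_rot: [0.342, 0.94, 0.0, 0.0]
force: [0.7, -0.5, -0.5]
finger_gap: 0.994
t: 19.1
tcp_pos: [0.4653, 0.2154, 0.1162]
tool_rot: [-0.057, 0.998, 0.0, 0.0]
force: [1.1, -0.4, 0.4]
finger_gap: 0.994
19.15 [0.46524636 0.21533997 0.11621075] [-5.74762782e-02  9.98346866e-01  1.57901185e-05  1.06928334e-04] -1.4705625384481327 (np.float64(331.29860432257203), np.float64(286.2982960587706))
```

View pics/w10.png

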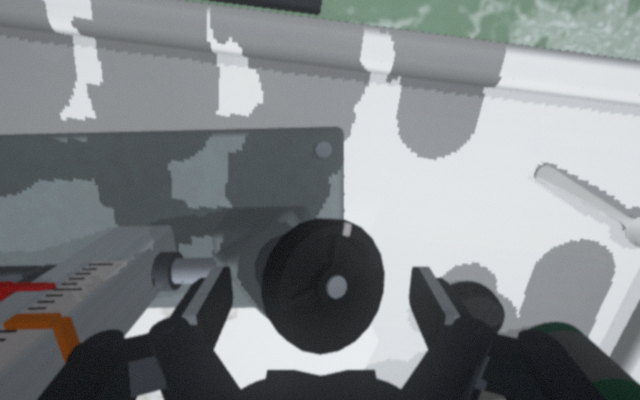

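```bash
cat >> h.py <<'E'
def pm(d):
    hsv=cv2.cvtColor(d["image"],cv2.COLOR_RGB2HSV); P=cloud(d); o={}
    nr=np.linalg.norm(P[...,:2]-np.array([.495,.085]),axis=-1)<.07
    for n,k in dict(red=((hsv[...,0]<6)|(hsv[...,0]>174)),orange=(hsv[...,0]>8)&(hsv[...,0]<20)).items():
        k=k&(hsv[...,1]>140)&(hsv[...,2]>90)&nr
        v,u=np.nonzero(k)
        if len(u): o[n]=(len(u),u.min(),u.max(),v.min(),v.max(),np.round(np.percentile(P[k][:,2],[2,10,25,50,75,90,98])*1000,1),np.round(P[k].mean(0),4))
    return o
E
python3 - <<'E'
from h import *
d=dict(np.load("w10.npz"));print(wang(d,347,229,337,287),wang(d,347,229)); 
for n in("w9","w10"):
    for k,v in pm(dict(np.load(n+".npz"))).items(): print(n,k,*v)
cv2.imwrite("pics/w10c.png",cv2.resize(d["image"][220:380,0:160,::-1],None,fx=3.7,fy=3.7,interpolation=cv2.INTER_CUBIC))
E
```

```text
(np.float64(48.545580486879075), np.float64(0.026422123317457986)) (np.float64(55.18357368749104), np.float64(0.026559523229899986))
w9 red 644 0 69 267 285 [91.3 92.8 93.8 94.9 96.1 96.7 97.1] [0.4918 0.0612 0.0948]
w9 orange 1342 2 76 310 357 [126.1 127.1 128.5 130.7 131.6 132.1 132.6] [0.4893 0.1001 0.1301]
w10 red 420 0 54 282 300 [102.3 103.4 104.3 105.1 105.8 106.3 107.1] [0.4903 0.0674 0.105 ]
w10 orange 1307 4 78 314 360 [126.1 127.2 128.7 130.7 131.6 132.1 132.5] [0.4893 0.1001 0.1301]
```

View pics/w10c.png

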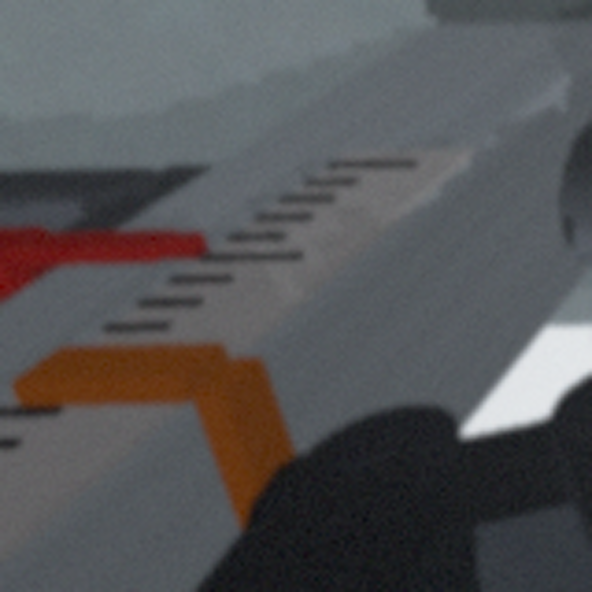

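The index is now at (347,229), 67° farther round. The crop clearly shows the red pointer tip at (52,286) and the orange marker at (30,322), whose mid-height is about 129 mm. About 27 mm of rise is left, so I do two more full sweeps.

```bash
python3 - <<'E'
from h import *
d=dict(np.load("w10.npz"));P=cloud(d)
for u in range(34,55,3): print(u,np.round(P[282:294,u,2]*1000,1))
E
python3 -m creep '{"claw":[7,6,5.4,5,5,5,5,5,5,5],"dp":[[0,0,0],[0,0,0],[0,0,0],[0,0,0],[0,0,0],[0,0,0],[0,0,0],[0,0,0],[0,0,0],[0,0,0]],"roll":[0,0,0,0,0,0.12,0.26,0.4,0.54,0.68]}' 40
python3 -m creep '{"claw":[5,5,5,5,5,5,5,5,5,5,5],"dp":[[0,0,0],[0,0,0],[0,0,0],[0,0,0],[0,0,0],[0,0,0],[0,0,0],[0,0,0],[0,0,0],[0,0,0],[0,0,0]],"roll":[0.14,0.28,0.42,0.56,0.7,0.84,0.98,1.12,1.26,1.4,1.45]}' 40
python3 -m creep '{"claw":[6.5,7.5,8.5,8.5,8.5,8.5,8.5,8.5,8.5,8.5,8.5,8.5],"dp":[[0,0,0],[0,0,0],[0,0,0],[0,0,0],[0,0,0],[0,0,0],[0,0,0],[0,0,0],[0,0,0],[0,0,0],[0,0,0],[0,0,0]],"roll":[0,0,0,-0.1,-0.24,-0.39,-0.54,-0.69,-0.84,-0.99,-1.14,-1.29]}' 40
python3 -m creep '{"claw":[8.5,8.5,8.5,8.5,8.5,8.5,8.5,8.5],"dp":[[0,0,0],[0,0,0],[0,0,0],[0,0,0],[0,0,0],[0,0,0],[0,0,0],[0,0,0]],"roll":[-0.15,-0.3,-0.45,-0.6,-0.75,-0.84,-0.84,-0.84]}' 40
python3 - <<'E'
from h import *
from station import imaging,manip
d=imaging.snapshot("wrist"); cv2.imwrite("pics/w11.png",d["image"][:,:,::-1]); np.savez("w11.npz",**d)
s=manip.sense(); print(s["t"],s["tcp_pos"],s["tool_rot"],s["q"][5],proj(d,FC))
for k,v in pm(d).items(): print(k,*v)
E
```

```text
34 [102.7 102.5 105.  104.6 104.8 105.5 106.  105.9 106.2 102.8 102.2 104.5]
37 [101.9 104.2 103.5 104.2 104.6 105.7 105.7 105.8 106.1 102.4 103.3 103.6]
40 [103.1 102.9 104.5 104.8 105.4 104.9 105.5 106.3 105.6 102.  103.5 105.3]
43 [102.1 103.1 104.2 104.1 104.  104.7 104.6 104.5 102.6 102.9 103.8 104.5]
46 [102.8 102.2 103.6 103.8 104.  104.7 104.  103.8 101.9 102.6 103.5 104.4]
49 [102.  103.1 103.9 104.1 104.2 103.9 105.  103.9 102.  102.1 103.6 106.5]
52 [102.3 103.2 103.2 103.3 103.7 104.2 103.6 104.  101.1 104.6 104.7 105.6]
t: 20.15
tcp_pos: [0.4718, 0.2123, 0.1144]
tool_rot: [0.275, 0.961, -0.001, 0.008]
force: [18.2, -23.3, -35.2]
finger_gap: 0.652
t: 21.25
tcp_pos: [0.4607, 0.2144, 0.1174]
tool_rot: [0.846, 0.533, -0.004, -0.002]
force: [-9.4, -1.7, 16.6]
finger_gap: 0.645
t: 22.45
tcp_pos: [0.4655, 0.2153, 0.116]
tool_rot: [0.351, 0.936, 0.0, 0.0]
force: [-0.3, -0.4, -0.1]
finger_gap: 0.996
t: 23.25
tcp_pos: [0.4653, 0.2153, 0.1161]
tool_rot: [-0.057, 0.998, 0.0, 0.0]
force: [-0.3, 0.7, -1.0]
finger_gap: 0.994
23.3 [0.4652079  0.21525427 0.11615452] [-5.72533020e-02  9.98359684e-01 -1.18106999e-05  1.54490373e-05] -1.4702232309074146 (np.float64(331.52169647468367), np.float64(286.5053515940849))
red 162 0 33 296 304 [113.6 114.3 115.  115.7 116.2 116.6 117. ] [0.4888 0.0728 0.1155]
orange 1305 4 77 314 360 [126.1 127.2 128.6 130.7 131.7 132.1 132.6] [0.4893 0.1001 0.1301]
```

View pics/w11.png

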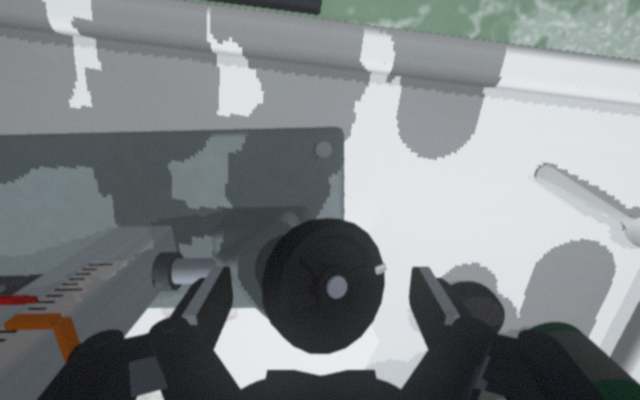

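The index is now at (380,269) and the pointer tip at (36,299), with the marker's front just below it. I work out what is left.

Run:
```python
from h import *
d=dict(np.load("w11.npz"));print(wang(d,380,269,337,287),wang(d,380,269)); 
P=cloud(d)
for u in range(18,40,3): print(u,np.round(P[293:308,u,2]*1000,1))
cv2.imwrite("pics/w11c.png",cv2.resize(d["image"][260:380,0:120,::-1],None,fx=5,fy=5,interpolation=cv2.INTER_CUBIC))
```

```text
(np.float64(113.61689306450583), np.float64(0.02545486342417093)) (np.float64(116.06246019447418), np.float64(0.02815535090626909))
18 [103.5 104.3 112.8 113.6 114.3 115.6 115.2 115.8 116.5 116.6 116.1 116.3
 113.4 115.4 114.7]
21 [103.7 104.  113.6 113.9 115.2 115.6 116.1 116.  116.4 117.  116.  116.6
 113.9 114.9 116.3]
24 [103.9 104.6 114.4 114.  115.  115.3 115.  114.7 115.8 116.2 116.7 113.4
 112.9 114.8 114.9]
27 [104.1 105.9 111.9 114.3 113.7 114.3 114.5 114.7 115.1 115.4 111.9 112.9
 115.  114.4 115.6]
30 [103.4 104.3 112.9 113.5 114.9 115.3 115.3 114.3 114.4 114.6 112.8 113.4
 113.1 114.7 117.2]
33 [104.7 105.2 113.4 114.3 115.6 114.8 115.9 115.1 115.2 114.9 111.8 113.1
 114.1 115.5 116.8]
36 [104.2 105.  113.  113.3 112.8   nan 113.4 114.4 114.6 111.5 114.2 113.8
 113.8 115.2 117.8]
39 [103.9 105.5 106.3 106.8 108.1 108.3 109.4 109.3 112.3 113.3 114.3 114.6
 114.9 116.  117.4]
```

View pics/w11c.png

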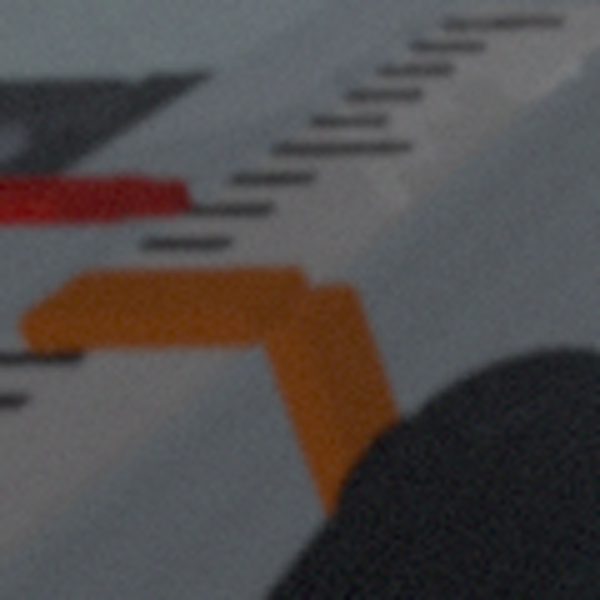

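About 15.5 mm is left. One more full sweep should give roughly 10.7 mm.

```bash
python3 -m creep '{"claw":[7,6,5.4,5,5,5,5,5,5,5],"dp":[[0,0,0],[0,0,0],[0,0,0],[0,0,0],[0,0,0],[0,0,0],[0,0,0],[0,0,0],[0,0,0],[0,0,0]],"roll":[0,0,0,0,0,0.12,0.26,0.4,0.54,0.68]}' 40
python3 -m creep '{"claw":[5,5,5,5,5,5,5,5,5,5,5],"dp":[[0,0,0],[0,0,0],[0,0,0],[0,0,0],[0,0,0],[0,0,0],[0,0,0],[0,0,0],[0,0,0],[0,0,0],[0,0,0]],"roll":[0.14,0.28,0.42,0.56,0.7,0.84,0.98,1.12,1.26,1.4,1.45]}' 40
python3 -m creep '{"claw":[6.5,7.5,8.5,8.5,8.5,8.5,8.5,8.5,8.5,8.5,8.5,8.5],"dp":[[0,0,0],[0,0,0],[0,0,0],[0,0,0],[0,0,0],[0,0,0],[0,0,0],[0,0,0],[0,0,0],[0,0,0],[0,0,0],[0,0,0]],"roll":[0,0,0,-0.1,-0.24,-0.39,-0.54,-0.69,-0.84,-0.99,-1.14,-1.29]}' 40
python3 -m creep '{"claw":[8.5,8.5,8.5,8.5,8.5,8.5,8.5,8.5],"dp":[[0,0,0],[0,0,0],[0,0,0],[0,0,0],[0,0,0],[0,0,0],[0,0,0],[0,0,0]],"roll":[-0.15,-0.3,-0.45,-0.6,-0.75,-0.84,-0.84,-0.84]}' 40
python3 - <<'E'
from h import *
from station import imaging,manip
d=imaging.snapshot("wrist"); cv2.imwrite("pics/w12.png",d["image"][:,:,::-1]); np.savez("w12.npz",**d)
s=manip.sense(); print(s["t"],s["tcp_pos"],s["tool_rot"],s["q"][5],proj(d,FC))
for k,v in pm(d).items(): print(k,*v)
cv2.imwrite("pics/w12c.png",cv2.resize(d["image"][260:380,0:120,::-1],None,fx=5,fy=5,interpolation=cv2.INTER_CUBIC))
d=imaging.snapshot("scene");np.savez("scene12.npz",**d);cv2.imwrite("pics/scene12c.png",cv2.resize(d["image"][150:290,230:390,::-1],None,fx=5,fy=4.2))
E
```

```text
t: 24.3
tcp_pos: [0.4718, 0.2123, 0.1144]
tool_rot: [0.275, 0.961, -0.001, 0.008]
force: [19.5, -26.3, -42.0]
finger_gap: 0.652
t: 25.4
tcp_pos: [0.4611, 0.215, 0.1179]
tool_rot: [0.846, 0.533, -0.003, -0.002]
force: [-8.5, 0.4, 18.6]
finger_gap: 0.648
t: 26.6
tcp_pos: [0.4654, 0.2152, 0.116]
tool_rot: [0.351, 0.936, -0.0, 0.0]
force: [0.5, -0.0, 0.2]
finger_gap: 0.999
t: 27.4
tcp_pos: [0.4652, 0.2152, 0.1161]
tool_rot: [-0.057, 0.998, -0.0, -0.0]
force: [-1.3, -0.2, -0.1]
finger_gap: 0.991
27.45 [0.46516512 0.21522955 0.11611345] [-5.72101683e-02  9.98362155e-01 -1.87238285e-05 -6.20089648e-05] -1.470184880392269 (np.float64(331.64025627150164), np.float64(286.68042589053823))
red 13 5 12 314 317 [124.5 124.7 125.1 125.4 125.7 126.  126.1] [0.489  0.0795 0.1254]
orange 1312 4 78 314 361 [126.1 127.1 128.6 130.7 131.7 132.1 132.6] [0.4893 0.1001 0.1301]
```

View pics/w12.png

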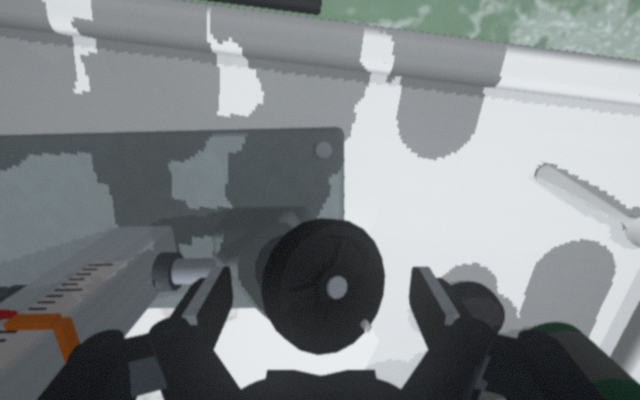

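View pics/w12c.png

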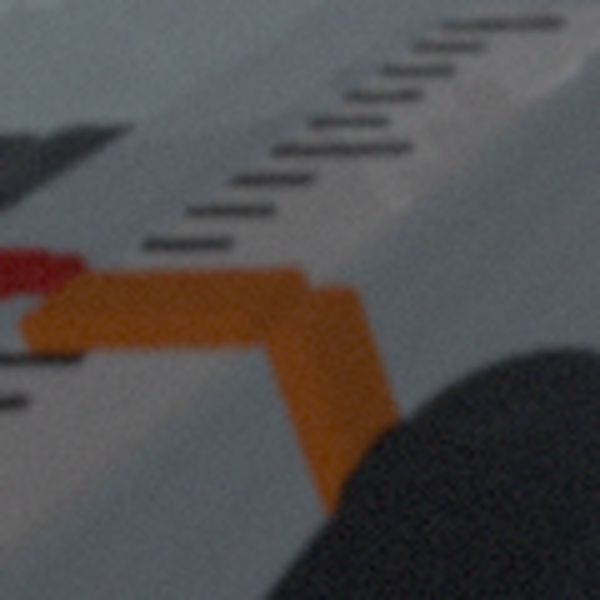

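Run:
```python
from h import *
d=dict(np.load("w12.npz"));print(wang(d,366,326,337,287),wang(d,366,326)); 
P=cloud(d)
print("tip"); 
for u in (3,6,9,12,15): print(u,np.round(P[308:322,u,2]*1000,1))
print("marker front")
for u in (25,35,45): print(u,np.round(P[312:334,u,2]*1000,1), np.round(P[312:334,u,0]*1000,0))
# refined dots: bright centroid near given pixels
for n,p in dict(w9=(295,255),w10=(347,229),w11=(380,269),w12=(366,326)).items():
    e=dict(np.load(n+".npz")); g=cv2.cvtColor(e["image"],cv2.COLOR_RGB2GRAY).astype(float)
    u,v=p; s=g[v-6:v+7,u-6:u+7]; hs=cv2.cvtColor(e["image"],cv2.COLOR_RGB2GRAY)
    print(n,proj(e,FC))
```

```text
(np.float64(178.12818172447422), np.float64(0.025970645653717542)) (np.float64(174.25727424037123), np.float64(0.028164597160124503))
tip
3 [115.2 123.5 124.5 123.9 125.4 126.3 125.6 126.7 126.4 127.4 126.8 123.
 124.6 125.5]
6 [115.7 123.5 122.6 124.4 124.3 126.  126.3 125.7 125.3 125.9 125.6 122.9
 123.5 130.7]
9 [115.5 122.6 124.2 125.1 124.3 125.4 125.2 124.9 125.3 125.8 125.2 129.3
 129.4 130.2]
12 [116.2 116.5 123.9 124.6 126.2 125.7 125.  125.9 126.2 128.1 128.2 129.2
 129.8 129.9]
15 [115.9 116.5 125.3 122.9 123.5 124.6 124.4 126.3 127.3 126.6 128.4 129.6
 130.1 131.2]
marker front
25 [120.4 125.  126.5 126.9 127.5 128.7 128.5 129.1 130.  130.7 131.6 132.2
 131.5 131.6 130.9 131.  131.6 131.7 132.1 133.1 133.  133.8] [491. 487. 486. 486. 486. 486. 487. 487. 486. 486. 486. 486. 487. 487.
 489. 489. 489. 489. 489. 489. 490. 489.]
35 [120.3 124.6 126.  127.1 128.  127.9 129.3 130.  130.1 130.5 131.5 132.1
 132.  131.  133.  132.2 133.  131.  132.9 133.5 132.8 132.9] [490. 487. 486. 486. 485. 486. 485. 485. 486. 486. 485. 485. 486. 487.
 486. 487. 487. 490. 488. 488. 489. 490.]
45 [120.3 125.  126.8 127.4 127.  128.7 130.  129.9 130.6 130.9 131.4 130.3
 132.3 131.3 131.5 131.2   nan 132.3 132.3 132.8 132.3 132.7] [490. 486. 485. 485. 486. 485. 484. 485. 485. 485. 485. 487. 485. 487.
 487. 488.  nan 488. 488. 488. 489. 490.]
w9 (np.float64(331.95833169568755), np.float64(287.0688783478491))
w10 (np.float64(331.29860432257203), np.float64(286.2982960587706))
w11 (np.float64(331.52169647468367), np.float64(286.5053515940849))
w12 (np.float64(331.64025627150164), np.float64(286.68042589053823))
```

View pics/scene12c.png

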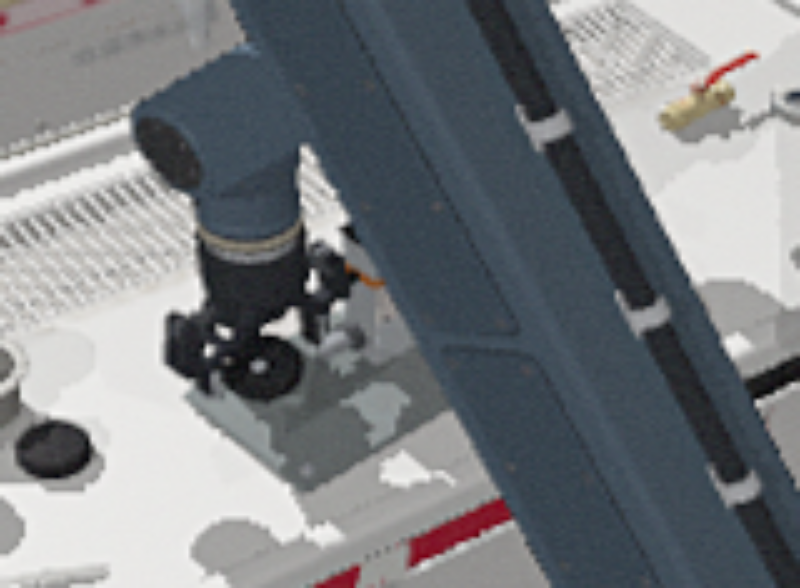

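The index at (366,326) means 178°, so 243° have been turned in all. In this view the marker front spans 125.2 to 132.2 mm (middle about 128.7) and the pointer tip 122.8 to 125.5 mm (middle about 124.2). About 4.6 mm or 28° is left, so I make a short controlled grip.

```bash
python3 -m creep '{"claw":[8.5,8.5,8.5,8.5,8.5,7,6,5.5,5,5,5],"dp":[[0,0,0],[0,0,0],[0,0,0],[0,0,0],[0,0,0],[0,0,0],[0,0,0],[0,0,0],[0,0,0],[0,0,0],[0,0,0]],"roll":[0.14,0.28,0.42,0.56,0.64,0.64,0.64,0.64,0.64,0.64,0.64]}' 40
python3 -m creep '{"claw":[5,5,5,5,5,5,5],"dp":[[0,0,0],[0,0,0],[0,0,0],[0,0,0],[0,0,0],[0,0,0],[0,0,0]],"roll":[0.1,0.2,0.3,0.4,0.5,0.6,0.6]}' 40
python3 - <<'E'
from h import *
from station import imaging,manip
d=imaging.snapshot("wrist"); cv2.imwrite("pics/w13.png",d["image"][:,:,::-1]); np.savez("w13.npz",**d)
s=manip.sense(); print(s["t"],s["tcp_pos"],s["tool_rot"],proj(d,FC))
E
```

```text
t: 28.6
tcp_pos: [0.4656, 0.2159, 0.1171]
tool_rot: [0.259, 0.966, 0.001, 0.001]
force: [-1.1, 1.1, 4.4]
finger_gap: 0.685
t: 29.3
tcp_pos: [0.4644, 0.2134, 0.1167]
tool_rot: [0.531, 0.847, -0.002, 0.001]
force: [-2.0, -8.4, 6.1]
finger_gap: 0.683
29.35 [0.46443118 0.21340853 0.11667243] [ 5.31158581e-01  8.47270340e-01 -1.80892415e-03  5.10872668e-04] (np.float64(319.3583097419411), np.float64(279.7832887111647))
```

View pics/w13.png

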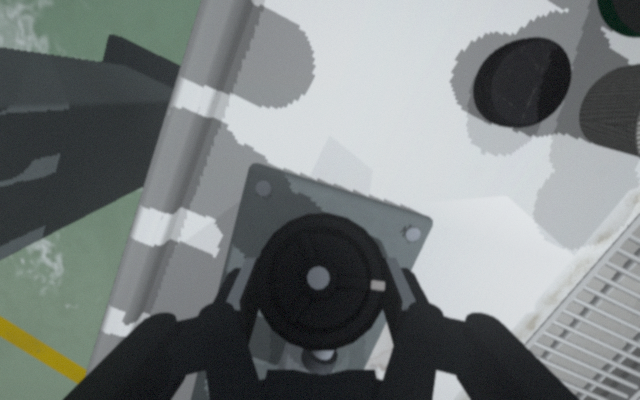

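Run:
```python
from h import *
d=dict(np.load("w13.npz"));print(wang(d,377,285,318,278),wang(d,377,285))
```

```text
(np.float64(-163.33173933971435), np.float64(0.025854089532726394)) (np.float64(-164.91254898385668), np.float64(0.025168932854488072))
```

The wheel has turned about 19° of the 28°. A bit more, then release and look again.

```bash
python3 -m creep '{"claw":[5,5,5,5],"dp":[[0,0,0],[0,0,0],[0,0,0],[0,0,0]],"roll":[0.08,0.16,0.2,0.2]}' 40
python3 -m creep '{"claw":[6,7.5,8.5,8.5,8.5,8.5,8.5,8.5,8.5,8.5,8.5,8.5],"dp":[[0,0,0],[0,0,0],[0,0,0],[0,0,0],[0,0,0],[0,0,0],[0,0,0],[0,0,0],[0,0,0],[0,0,0],[0,0,0],[0,0,0]],"roll":[0,0,0,0,-0.14,-0.28,-0.42,-0.56,-0.7,-0.84,-0.98,-1.12]}' 40
python3 -m creep '{"claw":[8.5,8.5,8.5,8.5,8.5],"dp":[[0,0,0],[0,0,0],[0,0,0],[0,0,0],[0,0,0]],"roll":[-0.14,-0.28,-0.32,-0.32,-0.32]}' 40
python3 - <<'E'
from h import *
from station import imaging,manip
d=imaging.snapshot("wrist"); cv2.imwrite("pics/w14.png",d["image"][:,:,::-1]); np.savez("w14.npz",**d)
s=manip.sense(); print(s["t"],s["tcp_pos"],s["tool_rot"],proj(d,FC))
cv2.imwrite("pics/w14c.png",cv2.resize(d["image"][260:380,0:120,::-1],None,fx=5,fy=5,interpolation=cv2.INTER_CUBIC))
E
```

```text
t: 29.75
tcp_pos: [0.4629, 0.2157, 0.118]
tool_rot: [0.613, 0.79, -0.001, -0.001]
force: [-9.1, 1.6, 16.1]
finger_gap: 0.688
t: 30.95
tcp_pos: [0.4652, 0.2151, 0.1159]
tool_rot: [0.099, 0.995, -0.0, -0.0]
force: [0.5, 0.3, -0.3]
finger_gap: 1.0
t: 31.45
tcp_pos: [0.4651, 0.2151, 0.1161]
tool_rot: [-0.058, 0.998, -0.0, -0.0]
force: [-0.2, 0.8, 1.1]
finger_gap: 0.998
31.5 [0.46509851 0.21515947 0.11610744] [-5.76592330e-02  9.98336313e-01 -4.23041584e-05 -1.28318011e-04] (np.float64(331.74976921760833), np.float64(286.99545658335035))
```

View pics/w14.png

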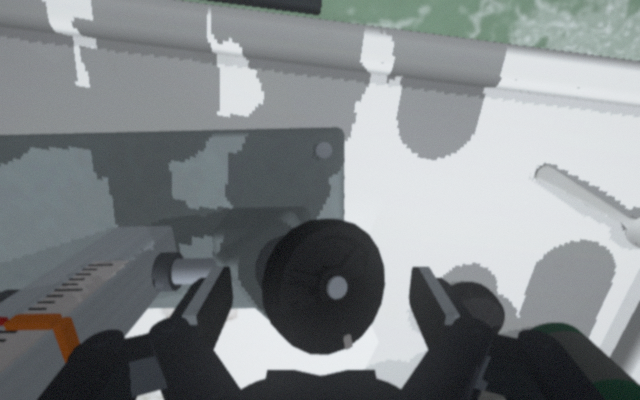

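View pics/w14c.png

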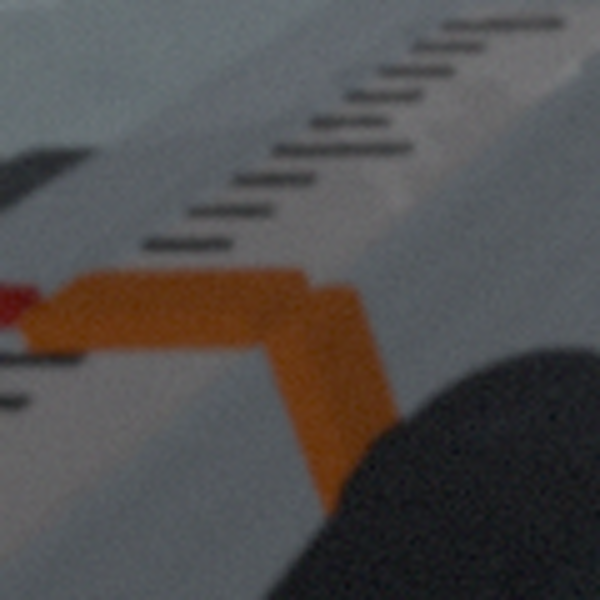

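Run:
```python
from h import *
d=dict(np.load("w14.npz"));print(wang(d,348,341,337,287),wang(d,348,341)); P=cloud(d)
for u in (0,1,2,3,4,5,6,7): print(u,np.round(P[313:328,u,2]*1000,1),np.round(P[313:328,u,0]*1000,0))
```

```text
(np.float64(-156.55863472561126), np.float64(0.025947599926261226)) (np.float64(-162.09798849619114), np.float64(0.027028544310827688))
0 [118.7 120.3 120.5 127.3 128.  129.  130.3 129.7 130.6 130.1 129.8 130.
 127.7 126.8 129. ] [494. 493. 494. 488. 488. 487. 487. 488. 487. 488. 489. 490. 492. 494.
 492.]
1 [118.5 119.4 121.1 128.  129.  129.3 129.6 130.4 130.1 129.9 130.6 129.7
 127.4 127.7 129. ] [494. 494. 493. 487. 487. 487. 487. 487. 488. 488. 488. 490. 493. 493.
 492.]
2 [120.2 120.8 120.9 128.3 128.9 129.4 129.8 129.6 130.  130.2 130.1 128.8
 127.5 127.4 127.9] [493. 493. 493. 487. 487. 487. 487. 488. 488. 488. 489. 491. 492. 493.
 493.]
3 [119.2 119.4 121.1 128.  128.2 129.5 129.6 130.8 129.3 130.4 130.3 129.2
 127.9 127.8 128.6] [493. 494. 493. 487. 487. 487. 487. 486. 488. 488. 489. 490. 492. 493.
 492.]
4 [119.1   nan 121.  128.2 128.  129.7 129.  130.  130.2 129.7 131.3 131.5
 131.8 132.4 129.9] [494.  nan 493. 487. 488. 486. 488. 487. 488. 489. 488. 488. 488. 488.
 491.]
5 [118.7 119.7 120.8 127.7 128.9 128.7 128.6 128.  128.7 130.3 130.3 131.9
 131.6 132.6 132.1] [494. 494. 493. 487. 487. 487. 488. 489. 489. 488. 488. 487. 488. 488.
 489.]
6 [119.3 120.5 120.6 127.3 128.2 128.3 128.5 128.4 130.2 131.1 131.5 132.2
 131.6 131.2 131.4] [493. 493. 493. 488. 487. 488. 488. 489. 487. 487. 487. 487. 488. 489.
 489.]
7 [118.8 120.  120.5 121.7 127.6 128.4 128.  129.5 130.1 131.4 132.3 131.3
 130.  132.4 132. ] [494. 493. 493. 493. 488. 488. 488. 488. 487. 487. 486. 488. 490. 488.
 489.]
```

Pointer front spans 127.5 to 130 mm (middle about 128.8), against the marker's middle of about 128.7. I rise clear and cross-check with the other cameras.

```bash
python3 -m creep '{"claw":[8.5,8.5,8.5,8.5,8.5,8.5,8.5,8.5,8.5,8.5,8.5,8.5],"dp":[[0,0,-1],[0,0,-3],[0,0,-6],[0,0,-9],[0,0,-12],[0,0,-15],[0,0,-17],[0,0,-17.5],[0,0,-17.5],[0,0,-17.5],[0,0,-17.5],[0,0,-17.5]],"roll":[0,0,0,0.12,0.26,0.4,0.54,0.68,0.8,0.8,0.8,0.8]}' 40
python3 - <<'E'
from h import *
from station import imaging,manip
for n in ["wrist","scene","top"]:
    d=imaging.snapshot(n); cv2.imwrite(f"pics/{n}15.png",d["image"][:,:,::-1]); np.savez(f"{n}15.npz",**d)
    if n=="scene": cv2.imwrite("pics/scene15c.png",cv2.resize(d["image"][180:240,270:350,::-1],None,fx=8,fy=8,interpolation=cv2.INTER_CUBIC))
    print(n)
    for k,v in pm(d).items(): print(k,*v)
    P=cloud(d)
    m=(abs(P[...,2]-.117)<.008)&(np.hypot(P[...,0]-.498,P[...,1]+.0286)<.054); print("tray z",m.sum(),np.median(P[m][:,2]) if m.any() else 0)
    m=(P[...,2]>.305)&(P[...,2]<.325)&(np.hypot(P[...,0]-.498,P[...,1]+.0286)<.045); print("lid",m.sum(),np.median(P[m],0) if m.any() else 0)
print(manip.sense()["t"],manip.sense()["tcp_pos"])
E
```

```text
t: 32.7
tcp_pos: [0.4648, 0.2152, 0.2913]
tool_rot: [0.335, 0.942, -0.0, -0.0]
force: [-0.3, 1.0, 0.5]
finger_gap: 1.001
wrist
red 3 234 236 283 284 [129.8 129.8 129.8 129.8 130.4 130.7 130.9] [0.4886 0.0807 0.1302]
orange 154 237 279 268 290 [128.2 129.5 130.7 131.3 131.9 132.3 132.6] [0.4972 0.104  0.1311]
tray z 1203 0.11789298196895921
lid 0 0
scene
red 12 310 316 210 214 [118.1 121.7 126.2 132.1 133.8 134.8 136.1] [0.4921 0.0577 0.1296]
orange 12 299 309 213 217 [122.  126.7 128.6 130.4 132.  134.9 135.6] [0.491  0.0969 0.1302]
tray z 102 0.11959016681563173
lid 0 0
top
tray z 489 0.11829731562268779
lid 391 [ 0.49653571 -0.0268254   0.3148574 ]
32.85 [0.46492895 0.21522415 0.29111967]
```

View pics/scene15c.png

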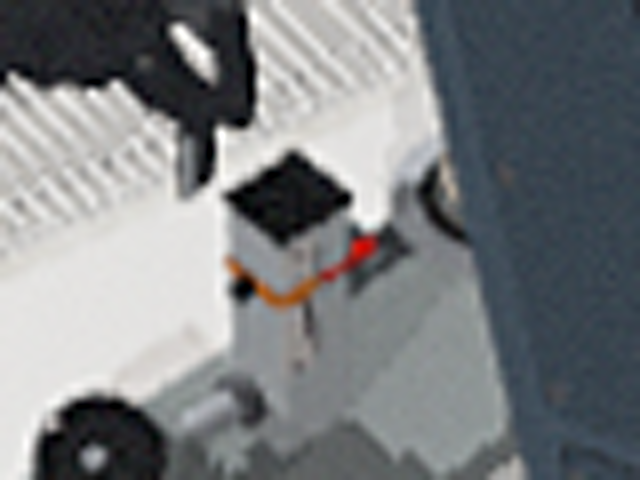

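View pics/wrist15.png

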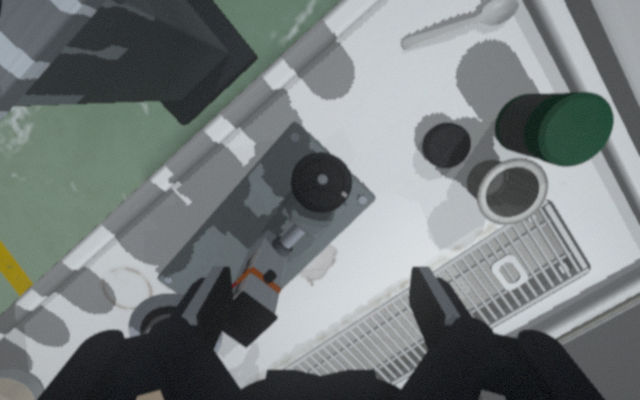

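All checks agree. The tray top is at about 0.118–0.119 m, so the tip is at about 0.128–0.129 m against the marker at 0.1287 m. The scene view shows the pointer in line with the marker, the bottle lid is at 0.315 m and about 2.5 mm off the tray centre, and nothing else looks disturbed. Handing in.

Run:
```python
from station import workorder
print(workorder.sign_off())
```

```text
the job is handed in; nothing more can be done
None
```

I stood the 196 mm bottle on the tray's pad, let go while the tray was low, and cranked the handwheel clockwise in five grips until the pointer was level with the marker. I handed it in at about 33 s; no verdict was given.

**How the wheel was turned:** The moves allow no tilt, so I gripped the sloping wheel with the tool pointing straight down. The wheel therefore slipped and turned only about half as far as the gripper. The wrist force on those grips stayed below about 55 N.

**Last checks:**
- **Pointer:** In the wrist camera's depth map the pointer tip was at about 128.8 mm and the marker's middle at about 128.7 mm. The tray and bottle-lid heights put the tip at 128 to 129 mm.
- **One disagreement:** Counting wheel turns from the first tray reading put the tip at about 126.8 mm, 2 mm lower but still within the 3.5 mm allowed. I trusted the direct comparison with the marker.
- **Bottle:** It is standing, with its lid about 2.5 mm from the tray's centre and its top at 0.315 m.
- **Other things:** The tin and caps left of the lift look untouched in the last pictures. The ball valve was not in the last view I looked at, but the arm did not go near it after I lifted the bottle. The arm is clear of everything.

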